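Load the moss propagator with stones from the drawer

ROBOT

A 6-joint arm with a two-finger parallel gripper is mounted at the origin on the work surface. World frame = base frame: x ahead of the robot, y to its left, z up, the work surface at z = 0. Lengths are in m, angles in degrees, forces in N, time in s.
With the tool pointing down it reaches from about 0.4 to 0.825 m from the base axis. Payload 7 kg.
Tool frame: the origin (TCP) lies at the very end of the fingers, on their centre line; the grasp point (between the pads) lies 19 mm behind it; x points along the fingers, z is the direction in which the jaws open and shut, and the axes are right-handed (so a half turn about x gives the same grasp; the last joint's range is limited). The gripper opens to 88 mm and grips with 3 to 60 N. Pads are 19 mm wide; open, the fingers measure 130 mm over their backs; the gripper's body (78 mm by 193 mm) begins 47 mm behind the grasp point.
Start: joints at [83.027, 20.546, 0.682, 0, -70.136, -16.507], TCP at [0.269, 0.619, 0.227] pointing down, gripper open.
Joint ranges: [-176.03, 176.03], [-82.01, 121.73], [-58.28, 71.71], [-173.87, 95.51], [-174.79, -0.11], [-173.66, 173.66]. Speed limits (degrees/s): [136.94, 136.94, 172.46, 180, 180, 180].

INTERFACE

Orientations are given as [roll, pitch, yaw] about the fixed x, y, z axes, in that order (R = Rz(yaw) Ry(pitch) Rx(roll)).
In Python, from plant import * gives the robot as it stands.
- The arm moves only by the tool arm_command, never from a script. Its argument "commands" is one flat list of numbers, 5 for each row, row after row: the shift along the tool's x, y, z in mm, then the turn about the tool's x in degrees, then the opening in per cent of the stroke, from 0 (shut) to 100 (fully open). A call has 1 to 5 rows; each row shifts and turns the pose as measured when the row begins, along the tool's axes as they then stand; what a row does not reach is not made up. A row lasts 1/8 s, in which the tool goes at most 62.5 mm and 10.7 degrees, less where a joint would pass 70% of its speed; a pose out of reach is approached as far as the arm can. A call is refused whole if a number of a shift passes 62.5 or a number of a turn 10.7, either way. A call with a gripper value outside its range is refused whole. The fingers move at their own pace and stop on an object; the grip force is fixed at half the most. Time passes only in rows, so rows that do not move let the fingers close. It gives the time, the measured TCP pose, the force and the opening at its end, in the units of the state.
- get_obs(): the state, without advancing time (a new reading comes with each control period).
- snapshot(name): name is "side" or "top"; returns a dict with "frame" (420x560x3 uint8, blue, green, red), "fov_y" (degrees; the focal length in pixels is half the picture's height over the tangent of half this angle, whatever the lens; pixels are square), "cx", "cy" (the principal point, pixels), "world_to_cam" (4x4, takes a point from world to camera coordinates). Camera axes: x right, y up, looking along -z (the intrinsics and any distortion apply to the point x, -y, -z); pixel columns grow to the right and rows downward; lengths in m; the calibration is good to about 2 mm. A picture is of the moment at which its call begins. There is no depth.
- close_job(): hands the job in, once; it reports no verdict.
The state is a dict: "clock": time; "joint_pos": joint angles; "qvel": joint speeds; "tau": joint torques, N m; "tool_pos": TCP position; "orientation": TCP orientation; "force": force on the tool from outside, world axes, zero at the start; "moment": the same for the moment, N m; "opening": finger opening in m.
Only numpy, scipy, OpenCV 4.12 (cv2) and the standard library are available. Lean on these libraries where they do the work, as an engineer would, in place of code of your own. Each camera call takes 0.05 s, during which the arm holds its last target. There are 200 camera calls.

TASK

Pull the cabinet drawer right out to its stop and move every stone in it into the moss propagator, one stone to a dish, each lying inside its dish's rim; the cover leaves only the front dish open, and the disc turns by its knob, click by click, to bring other dishes to the front. In the end the drawer must be pushed fully home and the disc rest in a click stop; leave the pot, the brush and the jar alone.

Things in the scene. Friction and masses are not known exactly. Their poses are not given: they have to be found in the camera images.
- cabinet: wooden bench-top cabinet, fixed, 250 deep (its x) x 360 wide (its y) x 85 mm high, one drawer in its front. Origin: centre of its underside; its front faces its own -x, towards the robot. The top board reaches from 15 mm behind the drawer face to the back
- drawer (a joint): slide of the drawer, m out of the cabinet along the cabinet's -x: 0 shut, 0.165 at its stop. Runs with about 1 N of friction and stays where it is left; it may start up to 12 mm open
- drawer_handle (a point): middle of the steel bar handle on the drawer, moves with it: a round bar 11 mm thick and 110 mm long, lying along the cabinet's y, 35 mm out from the drawer's face, 61 mm above the bench and 24 mm below the cabinet's top; pinch it from above (only about 29 mm clear between bar and face)
- drawer_floor (a point): centre of the drawer's inner floor, 22 mm above the bench, moves with the drawer. Inside 205 (cabinet x) x 318 mm (cabinet y); side and back walls stand 10 mm above the floor, the front panel 53 mm. Fully out, the front 159 mm of the floor lie clear of the cabinet's top board. The stones stand in a row across the drawer, 45 to 72 mm behind its front panel
- stand: fixed stand of the moss propagator, 320 x 320 mm; a clear cover on side and back walls, its top 119 mm above the bench, lies over everything except a notch 160 mm wide at the front (from the front edge, its own -x side facing the robot, to 50 mm behind the centre). Origin: centre of its underside, on the disc's axis
- disc (a joint): turn of the disc, rad, counter-clockwise seen from above; click stops at 0, pi/3, 2pi/3, pi and 4pi/3, end stops just beyond 0 and 4pi/3. At k*pi/3 dish k lies at the front, in the notch. A spring draws the disc into the nearest click stop (about 0.25 N m to turn from stop to stop); it may start at any of them. Five places carry dishes, the sixth a closed grey water box 30 mm high
- knob (a point): grip point of the knob on the disc's axis, 104 mm above the bench, turning with the disc: an upright flat steel bar 54 mm long (along the point's x), 14 mm thick (y), from 83 to 117 mm above the bench; pinch it across its thickness from above and turn it. At joint 0 its x is the stand's x
- dish0 (a point): centre of the inner floor (50 mm above the bench) of dish 0 on the disc, 105 mm from the axis: a square concrete-grey dish, inside 74 x 74 mm, rim 8 mm above its floor and 4 mm thick; two of its sides lie along the radius. At the front when disc = 0*pi/3; under the cover otherwise. The point's axes are the disc's, not the dish's sides: at angle disc + the stand's yaw
- dish1 (a point): centre of the inner floor (50 mm above the bench) of dish 1 on the disc, 105 mm from the axis: a square concrete-grey dish, inside 74 x 74 mm, rim 8 mm above its floor and 4 mm thick; two of its sides lie along the radius. At the front when disc = 1*pi/3; under the cover otherwise. The point's axes are the disc's, not the dish's sides: at angle disc + the stand's yaw
- dish2 (a point): centre of the inner floor (50 mm above the bench) of dish 2 on the disc, 105 mm from the axis: a square concrete-grey dish, inside 74 x 74 mm, rim 8 mm above its floor and 4 mm thick; two of its sides lie along the radius. At the front when disc = 2*pi/3; under the cover otherwise. The point's axes are the disc's, not the dish's sides: at angle disc + the stand's yaw
- dish3 (a point): centre of the inner floor (50 mm above the bench) of dish 3 on the disc, 105 mm from the axis: a square concrete-grey dish, inside 74 x 74 mm, rim 8 mm above its floor and 4 mm thick; two of its sides lie along the radius. At the front when disc = 3*pi/3; under the cover otherwise. The point's axes are the disc's, not the dish's sides: at angle disc + the stand's yaw
- dish4 (a point): centre of the inner floor (50 mm above the bench) of dish 4 on the disc, 105 mm from the axis: a square concrete-grey dish, inside 74 x 74 mm, rim 8 mm above its floor and 4 mm thick; two of its sides lie along the radius. At the front when disc = 4*pi/3; under the cover otherwise. The point's axes are the disc's, not the dish's sides: at angle disc + the stand's yaw
- stone0: loose hewn stone, a block with broken edges, 38 (its x) x 48 (its y) x 40 mm (its z), about 150 g, origin at its centre; in the drawer at the start, or absent in this run (None). At the start its x lies within 0.4 rad of the cabinet's x
- stone1: loose hewn stone, a block with broken edges, 40 (its x) x 46 (its y) x 38 mm (its z), about 150 g, origin at its centre; in the drawer at the start, or absent in this run (None). At the start its x lies within 0.4 rad of the cabinet's x
- stone2: loose hewn stone, a block with broken edges, 36 (its x) x 50 (its y) x 36 mm (its z), about 150 g, origin at its centre; in the drawer at the start, or absent in this run (None). At the start its x lies within 0.4 rad of the cabinet's x
- stone3: loose hewn stone, a block with broken edges, 42 (its x) x 44 (its y) x 42 mm (its z), about 150 g, origin at its centre; in the drawer at the start, or absent in this run (None). At the start its x lies within 0.4 rad of the cabinet's x
- stone4: loose hewn stone, a block with broken edges, 40 (its x) x 50 (its y) x 38 mm (its z), about 150 g, origin at its centre; in the drawer at the start, or absent in this run (None). At the start its x lies within 0.4 rad of the cabinet's x
- pot: bystander: empty terracotta pot, 80 mm across, 70 mm high, origin centre of its underside
- brush: bystander: hand brush lying on the bench along its x, origin under its middle
- jar: bystander: closed glass jar, 60 mm across, 80 mm high, origin centre of its underside

How it is judged:
By the outcome, as a careful person would: the job done as asked, in the order asked, and still so for the second after the job is handed in, with the robot touching nothing.
Of stone0, stone1, stone2, stone3, stone4 only 3 to 5 are there at a start; the rules pass over those that are not, and their reading is None.
At some moment in a run one of stone0, stone1, stone2, stone3, stone4 may be knocked a few centimetres aside while the robot is not near it.
Once in a run the grip may slacken for a moment while it holds something.
It also fails if it takes over 210 s, if anything falls off the work surface, if the arm or the gripper's body presses on something with over 40 N, if the wrist force passes 120 N, or if a joint passes its speed limit or range.

## Working session

There is one attempt and no reset: what is moved stays moved. The work goes in short steps, Python scripts to look and compute and a tool call to move; the robot and the scene stay as the last step left them, time stands still between calls to the robot, and variables do not carry over. Pictures are saved under pics/ and viewed, about 12 in all and at most 16, crops included, and the job is handed in when it is done.

Besides the shell and the picture viewer there is one more tool, called after "Call:" by a JSON object that holds its "op" and its "data", one argument or row to a line. arm_command: Moves the arm, as the interface text tells. Its arguments: {"type":"object","properties":{"commands":{"type":"array"}},"required":["commands"]}

```bash
ls; mkdir -p pics; cat > h.py <<'E'
from plant import *
import numpy as np, cv2
from scipy.spatial.transform import Rotation as R
def save(name,fn,crop=None,scale=1):
    s=snapshot(name); f=s["frame"]
    if crop: f=f[crop[1]:crop[3],crop[0]:crop[2]]
    cv2.imwrite("pics/"+fn,cv2.resize(f,None,fx=scale,fy=scale)); np.savez("pics/"+fn[:-4],**s); return s
def cam(s):
    f=210/np.tan(np.radians(float(s["fov_y"]))/2); return f,float(s["cx"]),float(s["cy"]),np.array(s["world_to_cam"])
def ray(s,u,v,z):
    f,cx,cy,T=cam(s); d=np.array([(u-cx)/f,-(v-cy)/f,-1]); C=-T[:3,:3].T@T[:3,3]; d=T[:3,:3].T@d
    return C+d*(z-C[2])/d[2]
def proj(s,p):
    f,cx,cy,T=cam(s); q=T[:3,:3]@np.array(p)+T[:3,3]; return cx+f*q[0]/-q[2], cy-f*q[1]/-q[2]
def load(fn): return dict(np.load("pics/"+fn+".npz"))
E
python3 - <<'E'
from h import *
for n in("top","side"):
    s=save(n,n+"0.png",scale=1.4); print(n,s.keys(),cam(s)[:3],-s["world_to_cam"][:3,:3].T@s["world_to_cam"][:3,3])
o=get_obs();print(o); print(R.from_euler("xyz",o["orientation"],degrees=True).as_matrix().round(3))
E
```

```text
pics
top dict_keys(['frame', 'fov_y', 'cx', 'cy', 'world_to_cam']) (np.float64(532.7353923996814), 266.4845673356502, 214.46488204743443) [0.32348554 0.02266613 1.39393899]
side dict_keys(['frame', 'fov_y', 'cx', 'cy', 'world_to_cam']) (np.float64(422.4883286523652), 272.41333735120867, 204.7319614205638) [ 0.03646732 -0.8865381   0.90769843]
{'clock': 0.1, 'joint_pos': array([ 8.30274440e+01,  2.05872762e+01,  6.38538910e-01, -1.43436338e-02,
       -7.01362590e+01, -1.65068713e+01]), 'qvel': array([ 0.05607507, -0.1543911 ,  0.1165409 ,  0.04451923,  0.06273707,
       -0.02347561]), 'tau': array([-1.66910104e-03, -5.84165990e+01,  2.93750006e+01,  7.01557517e+00,
        1.01267447e-02, -5.17120043e-05]), 'tool_pos': array([0.26880454, 0.61869324, 0.22572399]), 'orientation': array([   7.49318687,   89.91394035, -105.99112423]), 'force': array([-0.19005383,  0.09958058,  0.01928441]), 'moment': array([ 0.00889396, -0.00599336,  0.02678294]), 'opening': 0.08773448683267279}
[[-0.     0.917 -0.398]
 [-0.001 -0.398 -0.917]
 [-1.     0.     0.001]]
```

View pics/top0.png

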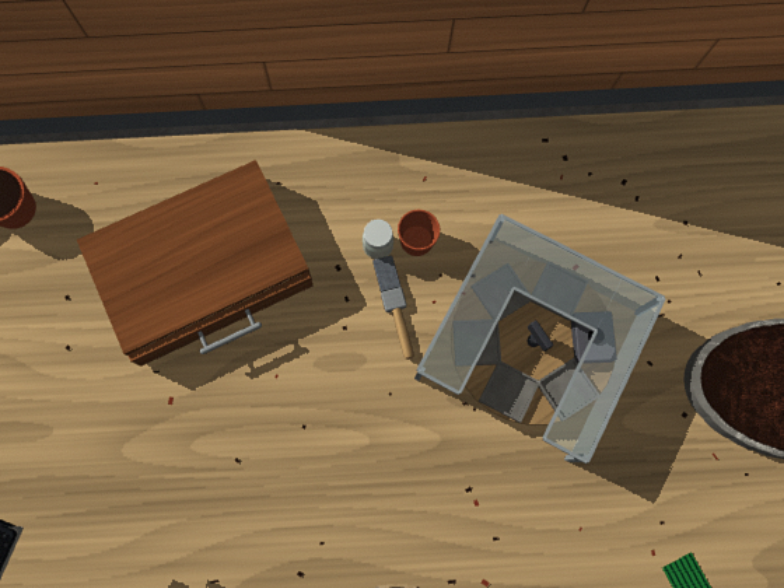

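View pics/side0.png

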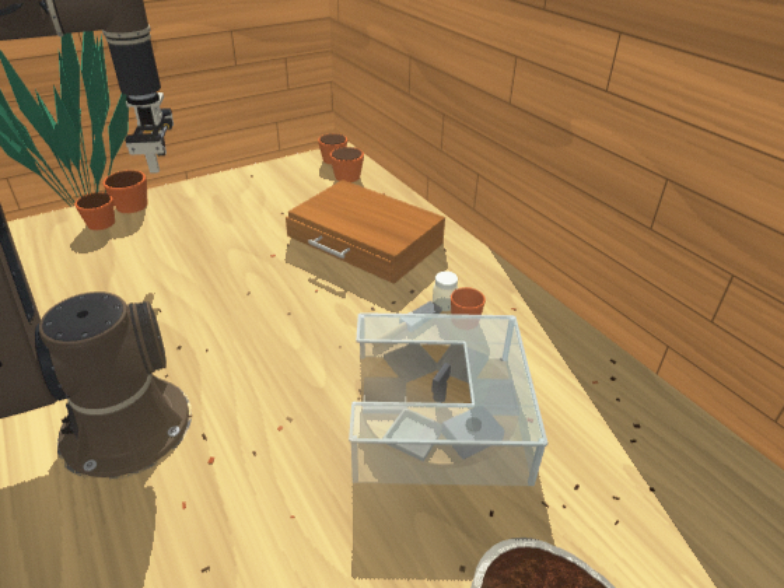

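```bash
python3 - <<'E'
from h import *
s=load("top0"); t=load("side0")
print("base in top",proj(s,[0,0,0]),"side",np.array(proj(t,[0,0,0]))*1.4, "tcp side",np.array(proj(t,[.269,.619,.227]))*1.4)
P=lambda n,u,v,z:print(n,ray(s,u/1.4,v/1.4,z).round(3), "-> side px",(np.array(proj(t,ray(s,u/1.4,v/1.4,z)))*1.4).round())
for n,u,v,z in [("cab bl",80,242,.085),("cab br",256,162,.085),("cab fr",311,275,.085),("cab fl",132,352,.085),("handle L",202,350,.061),("handle R",259,324,.061),
 ("st front-left",418,375,.119),("st back-left",502,217,.119),("st back-right",663,298,.119),("st fr-right",582,460,.119),("knob a",532,323,.117),("knob b",548,347,.117),("dish front",508,390,.05),("dish r",570,392,.05),("notch bl",514,289,.119),("notch br",597,331,.119),("pot",419,232,.07),("jar",377,235,.08),("brush",390,300,.02)]: P(n,u,v,z)
f=s["frame"][140:340,280:490]; cv2.imwrite("pics/c1.png",cv2.resize(f,None,fx=3.6,fy=2.95 and 3.0))
E
```

```text
base in top (np.float64(283.0989214401193), np.float64(469.952441584149)) side [125.09192288 423.82460499] tcp side [157.77196924 161.37231376]
cab bl [0.755 0.536 0.085] -> side px [341. 180.]
cab br [0.894 0.211 0.085] -> side px [443. 217.]
cab fr [0.669 0.116 0.085] -> side px [390. 258.]
cab fl [0.546 0.438 0.085] -> side px [290. 213.]
handle L [0.547 0.32  0.061] -> side px [309. 240.]
handle R [0.589 0.216 0.061] -> side px [342. 255.]
st front-left [ 0.473 -0.063  0.119] -> side px [355. 314.]
st back-left [ 0.749 -0.233  0.119] -> side px [512. 317.]
st back-right [ 0.585 -0.501  0.119] -> side px [544. 442.]
st fr-right [ 0.316 -0.327  0.119] -> side px [349. 435.]
knob a [ 0.553 -0.267  0.117] -> side px [445. 362.]
knob b [ 0.51  -0.291  0.117] -> side px [433. 378.]
dish front [ 0.446 -0.227  0.05 ] -> side px [384. 394.]
dish r [ 0.436 -0.338  0.05 ] -> side px [412. 437.]
notch bl [ 0.615 -0.241  0.119] -> side px [463. 342.]
notch br [ 0.533 -0.378  0.119] -> side px [473. 404.]
pot [ 0.745 -0.086  0.07 ] -> side px [465. 298.]
jar [ 0.74  -0.007  0.08 ] -> side px [443. 277.]
brush [ 0.629 -0.026  0.02 ] -> side px [407. 316.]
```

View pics/c1.png

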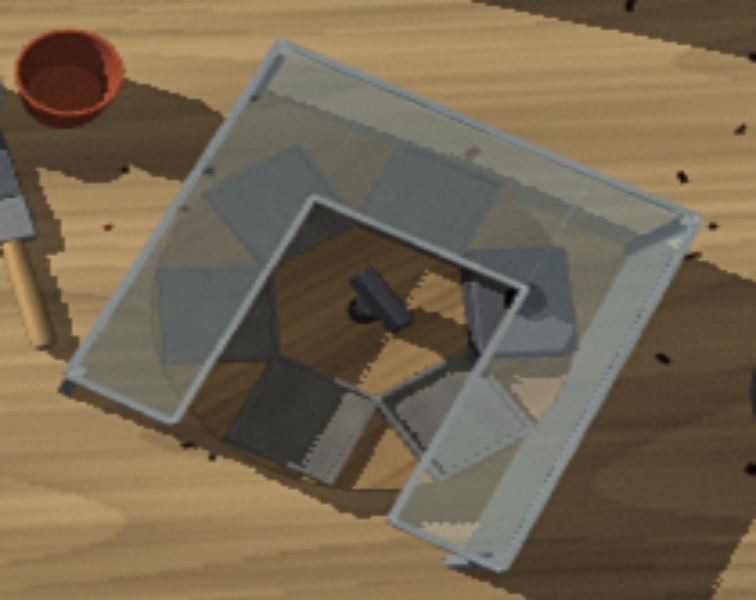

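```bash
cat >> h.py <<'E'
def jaw(o): 
    M=R.from_euler("xyz",o["orientation"],degrees=True).as_matrix(); return np.degrees(np.arctan2(M[1,2],M[0,2]))
def wrap(a): return (a+90)%180-90
def plan(*tg,pose=None,near=True):
    "targets (x,y,z,jaw yaw,open%[,hold rows]); prints rows of tool-frame mm/deg, tool pointing straight down"
    o=get_obs(); p=np.array(o["tool_pos"])*1000; a=jaw(o); rows=[]
    print("t",round(o["clock"],2),"at",p.round(1),"jaw",round(a,1),"open",round(o["opening"]*1000,1),"F",np.round(o["force"],1),"q6",np.round(o["joint_pos"],0))
    for T in tg:
        q=np.array(T[:3])*1000; da=wrap(T[3]-a) if near else T[3]-a; d=q-p
        n=max(1,int(np.ceil(max(np.abs(d).max()/60,np.linalg.norm(d)/61,abs(da)/10.5))))
        for i in range(n):
            th=np.radians(a+da/n*i); z=np.array([np.cos(th),np.sin(th),0]); x=np.array([0,0,-1.]); y=np.cross(z,x)
            rows.append([*(np.round([d@x/n,d@y/n,d@z/n],1)),round(-da/n,1),T[4]])
        rows+= [[0,0,0,0,T[4]]]*(T[5] if len(T)>5 else 0)
        p=q; a+=da
    for i in range(0,len(rows),5): print([float(v) for r in rows[i:i+5] for v in r])
E
python3 - <<'E'
from h import *
plan((.565,.265,.15,22.8,22))
s=load("side0")["frame"]; cv2.imwrite("pics/c2.png",cv2.resize(s[60:135,70:145],None,fx=6,fy=6,interpolation=cv2.INTER_CUBIC))
E
```

```text
t 0.1 at [268.8 618.7 225.7] jaw -113.5 open 87.7 F [-0.2  0.1  0. ] q6 [ 83.  21.   1.  -0. -70. -17.]
[9.5, 51.6, 25.8, 5.5, 22.0, 9.5, 53.8, 20.8, 5.5, 22.0, 9.5, 55.5, 15.5, 5.5, 22.0, 9.5, 56.8, 10.2, 5.5, 22.0, 9.5, 57.5, 4.7, 5.5, 22.0]
[9.5, 57.7, -0.8, 5.5, 22.0, 9.5, 57.3, -6.2, 5.5, 22.0, 9.5, 56.5, -11.7, 5.5, 22.0]
```

View pics/c2.png

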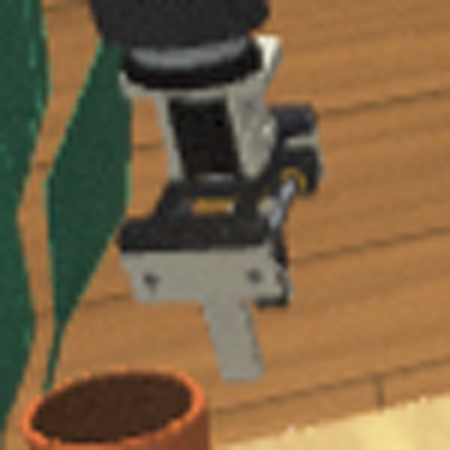

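Call:
{"op": "arm_command", "data": {
  "commands": [9.5, 51.6, 25.8, 5.5, 22, 9.5, 53.8, 20.8, 5.5, 22, 9.5, 55.5, 15.5, 5.5, 22, 9.5, 56.8, 10.2, 5.5, 22, 9.5, 57.5, 4.7, 5.5, 22]
}}

```text
clock: 0.72
tool_pos: [0.4546, 0.3931, 0.1751]
orientation: [27.7, 89.8, -113.7]
force: [1.2, 0.0, -0.4]
opening: 0.0435
```

Call:
{"op": "arm_command", "data": {
  "commands": [9.5, 57.7, -0.8, 5.5, 22, 9.5, 57.3, -6.2, 5.5, 22, 9.5, 56.5, -11.7, 5.5, 22, 0, 0, 0, 0, 22]
}}

```text
clock: 1.23
tool_pos: [0.5673, 0.25, 0.1437]
orientation: [30.7, 89.6, -128.1]
force: [-0.2, 0.1, 0.7]
opening: 0.0193
```

```bash
python3 - <<'E'
from h import *
plan((.565,.265,.10,22.8,22,1))
a=snapshot("top");b=snapshot("side")
f=a["frame"][200:300,90:240]; g=b["frame"][90:230,170:380]
cv2.imwrite("pics/c3.png",np.vstack([cv2.resize(f,(600,400)),cv2.resize(g,(600,400))])[:, :][:800])
np.savez("pics/top1",**a);np.savez("pics/side1",**b)
E
python3 -c "
import cv2;i=cv2.imread('pics/c3.png');cv2.imwrite('pics/c3.png',cv2.resize(i,(450,600)))"
```

```text
t 1.23 at [567.3 250.  143.7] jaw -158.8 open 19.3 F [-0.2  0.1  0.7] q6 [ 42.  19. -13.   0. -58. -21.]
[43.7, -14.8, -3.3, -1.6, 22.0, 0.0, 0.0, 0.0, 0.0, 22.0]
```

View pics/c3.png

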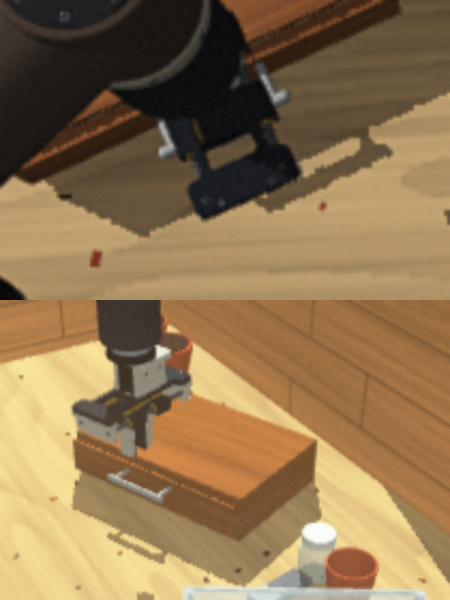

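```bash
python3 - <<'E'
from h import *
for nm,z in(("top0",.064),("side0",.061)):
    s=load(nm); f=s["frame"].astype(int)
    hsv=cv2.cvtColor(s["frame"],cv2.COLOR_BGR2HSV)
    m=((hsv[...,1]<60)&(hsv[...,2]>80)).astype(np.uint8)
    w=np.zeros_like(m); (x0,x1,y0,y1)=(138,190,215,255) if nm=="top0" else (218,252,165,188)
    w[y0:y1,x0:x1]=1; m&=w
    ys,xs=np.nonzero(m); P=np.array([ray(s,x,y,z)[:2] for x,y in zip(xs,ys)])
    c=np.array([.594,.277]); e=np.array([np.cos(np.radians(22.8)),np.sin(np.radians(22.8))]); n=np.array([-e[1],e[0]])
    q=P-c; U=q@e*1000; V=q@n*1000
    print(nm,len(xs)); 
    for lo in range(-70,70,10):
        k=(V>=lo)&(V<lo+10)
        if k.sum(): print(lo,k.sum(),U[k].min().round(1),U[k].mean().round(1),U[k].max().round(1))
E
```

```text
top0 188
-60 7 -29.6 -26.5 -23.7
-50 32 -30.9 -19.1 -2.8
-40 12 -31.2 -27.7 -24.1
-30 13 -31.4 -27.3 -23.3
-20 12 -30.5 -27.4 -23.5
-10 12 -30.8 -27.0 -23.6
0 13 -31.1 -27.6 -23.9
10 12 -31.2 -27.3 -24.2
20 14 -31.4 -27.1 -23.2
30 13 -30.7 -27.2 -23.5
40 22 -30.8 -20.7 -4.1
50 23 -31.1 -21.9 -5.4
60 3 -31.2 -28.9 -26.5
side0 103
-60 6 -34.5 -28.4 -20.6
-50 20 -36.6 -15.2 7.8
-40 7 -35.5 -28.8 -22.1
-30 7 -34.9 -28.3 -21.5
-20 6 -34.4 -28.8 -23.1
-10 7 -36.5 -29.4 -22.5
0 8 -36.0 -28.5 -21.8
10 6 -35.4 -28.6 -21.2
20 6 -34.8 -28.8 -22.8
30 7 -36.4 -29.4 -22.2
40 15 -35.9 -17.2 4.7
50 7 -33.1 -24.2 -7.1
60 1 -23.2 -23.2 -23.2
```

```bash
python3 - <<'E'
from h import *
plan((.568,.268,.11,22.8,22,1),(.568,.268,.085,22.8,22,1))
E
```

```text
t 1.32 at [566.3 252.8 144.7] jaw -158.5 open 19.3 F [-0.6  1.  -0.2] q6 [ 42.  19. -13.   0. -58. -21.]
[34.7, -13.5, -7.2, -1.3, 22.0, 0.0, 0.0, 0.0, 0.0, 22.0, 25.0, 0.0, 0.0, -0.0, 22.0, 0.0, 0.0, 0.0, 0.0, 22.0]
```

Call:
{"op": "arm_command", "data": {
  "commands": [34.7, -13.5, -7.2, -1.3, 22, 0, 0, 0, 0, 22, 25, 0, 0, 0, 22, 0, 0, 0, 0, 22]
}}

```text
clock: 1.82
tool_pos: [0.5671, 0.2726, 0.0877]
orientation: [85.0, 89.9, -71.8]
force: [0.4, -0.0, 0.3]
opening: 0.0193
```

```bash
python3 - <<'E'
from h import *
plan((.568,.268,.08,22.8,22,1),(.568,.268,.046,22.8,22,1))
E
```

```text
t 1.82 at [567.1 272.6  87.7] jaw -156.8 open 19.3 F [ 0.4 -0.   0.3] q6 [ 43.  23. -15.   0. -52. -20.]
[7.7, 4.6, 1.0, 0.4, 22.0, 0.0, 0.0, 0.0, 0.0, 22.0, 34.0, 0.0, 0.0, -0.0, 22.0, 0.0, 0.0, 0.0, 0.0, 22.0]
```

Call:
{"op": "arm_command", "data": {
  "commands": [7.7, 4, 1, 0, 22, 0, 0, 0, 0, 22, 32, 0, 0, 0, 22, 0, 0, 0, 0, 0, 0, 0, 0, 0, 0]
}}

```text
clock: 2.45
tool_pos: [0.5677, 0.2692, 0.0531]
orientation: [150.4, 89.9, -6.4]
force: [-4.2, 1.5, -1.6]
opening: 0.0098
```

Call:
{"op": "arm_command", "data": {
  "commands": [0, 0, 35, 0, 0, 0, 0, 45, 0, 0, 0, 0, 45, 0, 0, 0, 0, 30, 0, 0, 0, 0, 0, 0, 0]
}}

```text
clock: 3.08
tool_pos: [0.4211, 0.2081, 0.0532]
orientation: [-141.0, 89.7, 62.1]
force: [-1.2, 0.5, -19.2]
opening: 0.0101
```

Call:
{"op": "arm_command", "data": {
  "commands": [0, 0, 8, 0, 0, 0, 0, 6, 0, 0, 0, 0, 4, 0, 0, 0, 0, 0, 0, 22, 0, 0, 0, 0, 22]
}}

```text
clock: 3.7
tool_pos: [0.4176, 0.2084, 0.0567]
orientation: [-167.3, 88.3, 35.9]
force: [0.1, -0.4, -0.5]
opening: 0.0187
```

```bash
python3 - <<'E'
from h import *
o=get_obs(); print(o["tool_pos"],o["force"],o["opening"]); p=o["tool_pos"]
plan((p[0],p[1],.13,22.8,22),(.42,.36,.20,22.8,40,1))
E
```

```text
[0.4175829  0.20838932 0.05665357] [ 0.11430334 -0.40199582 -0.48088594] 0.018741542488187803
t 3.7 at [417.6 208.4  56.7] jaw -156.7 open 18.7 F [ 0.1 -0.4 -0.5] q6 [ 51.  11. -39.   1. -38. -28.]
[-36.7, 0.0, 0.0, 0.2, 22.0, -36.7, 0.0, 0.0, 0.2, 22.0, -23.3, -46.3, -20.3, -0.0, 40.0, -23.3, -46.3, -20.3, -0.0, 40.0, -23.3, -46.3, -20.3, -0.0, 40.0]
[0.0, 0.0, 0.0, 0.0, 40.0]
```

Call:
{"op": "arm_command", "data": {
  "commands": [-36, 0, 0, 0, 22, -45, 0, 0, 0, 22, -45, 45, -10, 0, 22, -45, 55, 0, 0, 22, 0, 60, 0, 0, 40]
}}

```text
clock: 4.32
tool_pos: [0.4858, 0.0715, 0.231]
orientation: [-173.3, 87.7, 30.5]
force: [1.3, 0.5, -0.6]
opening: 0.0243
```

Call:
{"op": "arm_command", "data": {
  "commands": [0, 60, 0, 0, 40, 0, 60, 0, 0, 40, 0, 60, 0, 0, 40, 0, 60, 0, 0, 40]
}}

```text
clock: 4.82
tool_pos: [0.5873, -0.1552, 0.2381]
orientation: [-179.0, 87.0, 25.0]
force: [1.6, 0.8, -0.4]
opening: 0.0351
```

```bash
python3 - <<'E'
from h import *
plan()
a=snapshot("top");b=snapshot("side")
f=a["frame"][120:300,40:260]; g=b["frame"][110:220,190:330]
cv2.imwrite("pics/c4.png",np.vstack([cv2.resize(f,None,fx=2.2,fy=2.2,interpolation=cv2.INTER_CUBIC)[:, :462],cv2.resize(g,(462,200))]))
np.savez("pics/top2",**a);np.savez("pics/side2",**b)
E
```

```text
t 4.83 at [ 587.3 -155.2  238.1] jaw -156.0 open 35.1 F [ 1.6  0.8 -0.4] q6 [  3.  12.  -9.  -1. -66.  22.]
```

View pics/c4.png

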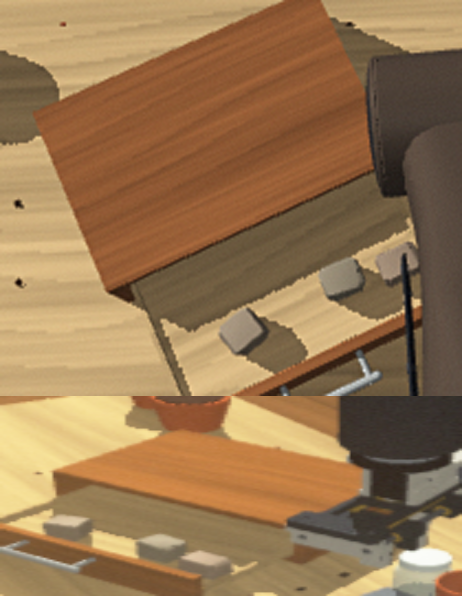

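Call:
{"op": "arm_command", "data": {
  "commands": [0, 36, 43, 0, 40, 0, 36, 43, 0, 40, 0, 36, 43, 0, 40, 0, 36, 43, 0, 40, 0, 0, 0, 0, 40]
}}

```text
clock: 5.55
tool_pos: [0.487, -0.3659, 0.2331]
orientation: [175.0, 86.9, 18.8]
force: [-0.5, -0.1, -0.1]
opening: 0.035
```

```bash
python3 - <<'E'
from h import *
plan(); print(get_obs()["orientation"])
a=snapshot("top");b=snapshot("side")
np.savez("pics/top3",**a);np.savez("pics/side3",**b)
# drawer frame: handle
c=np.array([.594,.277]); e=np.array([np.cos(np.radians(22.8)),np.sin(np.radians(22.8))]); n=np.array([-e[1],e[0]])
hsv=cv2.cvtColor(a["frame"],cv2.COLOR_BGR2HSV)
f=a["frame"][180:320,80:300]
def uv(u,v): return np.array([*(c+u*e+v*n)])
q=[proj(a,[*uv(u,v),z]) for u,v,z in [(-.158+.004,-.159,.022),(-.158+.004,.159,.022),(-.158+.163,.159,.022),(-.158+.163,-.159,.022)]]
img=a["frame"].copy(); cv2.polylines(img,[np.int32(np.round(q))],True,(0,255,0),1)
k=cv2.resize(img[180:320,80:300],None,fx=3,fy=3,interpolation=cv2.INTER_NEAREST)
g=cv2.resize(b["frame"][140:220,180:350],None,fx=660/170,fy=2.2)
cv2.imwrite("pics/c5.png",np.vstack([k,g]))
E
```

```text
t 5.55 at [ 487.  -365.9  233.1] jaw -156.2 open 35.0 F [-0.5 -0.1 -0.1] q6 [-20.  13.  -8.  -2. -66.  44.]
[174.99490993  86.89217311  18.75685601]
```

View pics/c5.png

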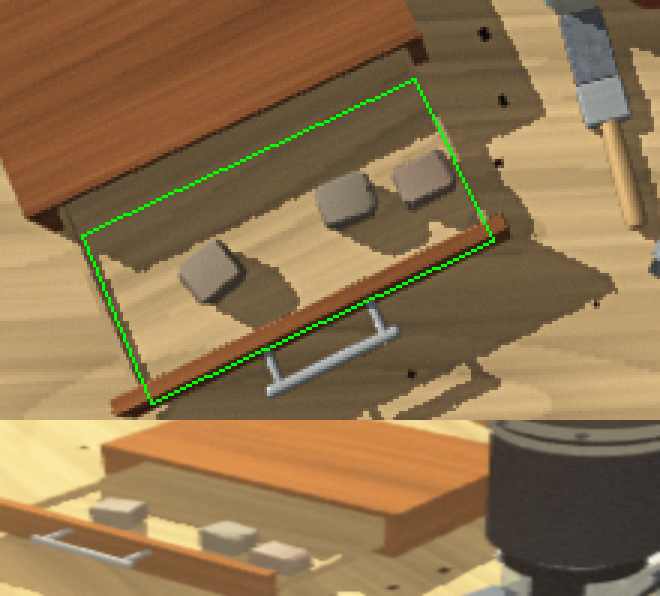

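```bash
cat >> h.py <<'E'
c0=np.array([.594,.277]); ang=22.8; e=np.array([np.cos(np.radians(ang)),np.sin(np.radians(ang))]); n=np.array([-e[1],e[0]])
def stones(s,zt=.062,box=None,smax=70,vmin=75,amin=120):
    "low-saturation blobs; top-face px -> world at zt"
    hsv=cv2.cvtColor(s["frame"],cv2.COLOR_BGR2HSV); m=((hsv[...,1]<smax)&(hsv[...,2]>vmin)).astype(np.uint8)
    w=np.zeros_like(m); w[box[1]:box[3],box[0]:box[2]]=1; m=cv2.morphologyEx(m&w,cv2.MORPH_OPEN,np.ones((3,3)))
    for k in cv2.findContours(m,cv2.RETR_EXTERNAL,cv2.CHAIN_APPROX_NONE)[0]:
        if cv2.contourArea(k)<amin: continue
        P=np.float32([ray(s,*p[0],zt)[:2]*1000 for p in k]); (cx,cy),(w_,h_),r=cv2.minAreaRect(P)
        if w_>h_: w_,h_,r=h_,w_,r+90   # r: direction of the short side
        q=np.array([cx,cy])/1000-c0; M=cv2.moments(k)
        print("px",round(M["m10"]/M["m00"],1),round(M["m01"]/M["m00"],1),"xy",round(cx,1),round(cy,1),"size",round(w_,1),round(h_,1),"short-axis yaw",round(wrap(r),1),"U,V",(q@e*1000).round(1),(q@n*1000).round(1))
E
python3 - <<'E'
from h import *
s=load("top3"); stones(s,box=(130,220,240,290))
t=load("side3"); stones(t,box=(195,155,275,205),amin=40)
hsv=cv2.cvtColor(s["frame"],cv2.COLOR_BGR2HSV); print(hsv[269,150],hsv[246,195],hsv[240,220],hsv[265,165],hsv[262,175])
m=((hsv[...,1]<60)&(hsv[...,2]>80)); U=[];V=[]
for y in range(278,315):
  for x in range(165,216):
    if m[y,x]:
      q=ray(s,x,y,.064)[:2]-c0; U.append(q@e*1000);V.append(q@n*1000)
U=np.array(U);V=np.array(V);k=(abs(V)<38); print("handle U",np.percentile(U[k],[2,50,98]),V.min(),V.max())
E
```

```text
px 148.8 269.9 xy 495.5 308.4 size 36.2 41.3 short-axis yaw 37.8 U,V -78.6 67.1
px 194.4 245.5 xy 550.9 192.6 size 36.0 45.7 short-axis yaw 19.2 U,V -72.4 -61.1
px 238.6 190.3 xy 550.5 183.5 size 34.5 48.0 short-axis yaw -27.8 U,V -76.4 -69.4
[ 17  62 152] [ 22  56 133] [ 15  70 145] [ 18 105 187] [ 19 106 195]
handle U [-196.47513043 -191.96843529 -187.45204754] -55.554591724529814 61.93710063105305
```

```bash
python3 - <<'E'
from h import *
s=load("top3"); stones(s,box=(130,220,240,290),smax=88,vmin=90)
t=load("side3"); 
for p in [(.4955,.3084,.060),(.551,.1926,.060),(.572,.137,.060)]: print(np.array(proj(t,p))-[180,140])
plan((.551,.193,.16,19,80),(.551,.193,.10,19,80,1))
E
```

```text
px 148.6 269.7 xy 496.2 308.7 size 37.4 43.0 short-axis yaw 38.4 U,V -77.9 67.1
px 194.0 245.2 xy 551.5 193.9 size 36.9 44.7 short-axis yaw 19.7 U,V -71.4 -60.2
px 220.0 238.6 xy 565.4 127.4 size 32.4 44.1 short-axis yaw 23.9 U,V -84.3 -126.8
[29.32814926 37.4010724 ]
[57.91409316 49.05590699]
[70.96498666 55.47081206]
t 5.65 at [ 488.6 -363.7  233.3] jaw -156.1 open 35.0 F [-0.2  0.7 -0.9] q6 [-20.  13.  -8.  -2. -66.  44.]
[7.3, -48.4, -28.3, 0.5, 80.0, 7.3, -48.6, -27.9, 0.5, 80.0, 7.3, -48.8, -27.4, 0.5, 80.0, 7.3, -49.1, -27.0, 0.5, 80.0, 7.3, -49.3, -26.6, 0.5, 80.0]
[7.3, -49.5, -26.2, 0.5, 80.0, 7.3, -49.7, -25.7, 0.5, 80.0, 7.3, -50.0, -25.3, 0.5, 80.0, 7.3, -50.2, -24.9, 0.5, 80.0, 7.3, -50.4, -24.5, 0.5, 80.0]
[60.0, 0.0, 0.0, -0.0, 80.0, 0.0, 0.0, 0.0, 0.0, 80.0]
```

Call:
{"op": "arm_command", "data": {
  "commands": [2, -48.4, -28.3, 0.5, 80, 2, -48.6, -27.9, 0.5, 80, 2, -48.8, -27.4, 0.5, 80, 7.3, -49.1, -27, 0.5, 80, 7.3, -49.3, -26.6, 0.5, 80]
}}

```text
clock: 6.28
tool_pos: [0.5238, -0.0746, 0.2224]
orientation: [175.2, 86.5, 16.7]
force: [1.5, -0.3, -0.4]
opening: 0.0693
```

Call:
{"op": "arm_command", "data": {
  "commands": [7.3, -49.5, -26.2, 0.5, 80, 7.3, -49.7, -25.7, 0.5, 80, 7.3, -50, -25.3, 0.5, 80, 7.3, -50, -25, 0.5, 80, 0, 0, 0, 0, 80]
}}

```text
clock: 6.9
tool_pos: [0.5487, 0.168, 0.2023]
orientation: [178.2, 86.1, 18.5]
force: [-0.6, -0.3, -0.2]
opening: 0.0705
```

```bash
python3 - <<'E'
from h import *
plan((.5515,.1935,.12,19.6,80,1),(.5515,.1935,.07,19.6,80,1)); print(get_obs()["orientation"])
E
```

```text
t 6.9 at [548.7 168.  202.3] jaw -159.7 open 70.5 F [-0.6 -0.3 -0.2] q6 [ 37.  10. -18.   1. -58. -18.]
[41.1, -11.5, -5.7, 0.3, 80.0, 41.1, -11.5, -5.7, 0.3, 80.0, 0.0, 0.0, 0.0, 0.0, 80.0, 50.0, 0.0, 0.0, -0.0, 80.0, 0.0, 0.0, 0.0, 0.0, 80.0]
[178.21174989  86.07087575  18.49336399]
```

```bash
python3 - <<'E'
import re
s=open("h.py").read()
a=s.index("def plan("); b=s.index("c0=np.array")
s=s[:a]+'''def plan(*tg,near=True):
    "targets (x,y,z,jaw yaw,open%[,hold rows]); prints rows in the tool's axes as they stand"
    o=get_obs(); p=np.array(o["tool_pos"])*1000; a=jaw(o); rows=[]; M=R.from_euler("xyz",o["orientation"],degrees=True)
    X=M.as_matrix()[:,0]
    print("t",round(o["clock"],2),"at",p.round(1),"jaw",round(a,1),"tilt",round(np.degrees(np.arccos(-X[2])),1),X[:2].round(3),"open",round(o["opening"]*1000,1),"F",np.round(o["force"],1),"q",np.round(o["joint_pos"],0))
    for T in tg:
        q=np.array(T[:3])*1000; da=wrap(T[3]-a) if near else T[3]-a; d=q-p
        n=max(1,int(np.ceil(max(np.abs(d).max()/60,np.linalg.norm(d)/61,abs(da)/10.5))))
        for i in range(n):
            rows.append([*np.round(M.inv().apply(d/n),1),round(-da/n,1),T[4]]); M=M*R.from_euler("x",-da/n,degrees=True)
        rows+= [[0,0,0,0,T[4]]]*(T[5] if len(T)>5 else 0)
        p=q; a+=da
    for i in range(0,len(rows),5): print([float(v) for r in rows[i:i+5] for v in r])
'''+s[b:]
open("h.py","w").write(s)
E
python3 - <<'E'
from h import *
plan((.5515,.1935,.12,19.6,80,1),(.5515,.1935,.08,19.6,80,1))
E
```

```text
t 6.9 at [548.7 168.  202.3] jaw -159.7 tilt 3.9 [0.065 0.022] open 70.5 F [-0.6 -0.3 -0.2] q [ 37.  10. -18.   1. -58. -18.]
[41.4, -11.6, -2.9, 0.3, 80.0, 41.4, -11.6, -2.8, 0.3, 80.0, 0.0, 0.0, 0.0, 0.0, 80.0, 39.9, -0.1, 2.7, -0.0, 80.0, 0.0, 0.0, 0.0, 0.0, 80.0]
```

Call:
{"op": "arm_command", "data": {
  "commands": [41.4, -11.6, -2.9, 0.3, 80, 41.4, -11.6, -2.8, 0.3, 80, 0, 0, 0, 0, 80, 39.9, 0, 2.7, 0, 80, 0, 0, 0, 0, 80]
}}

```text
clock: 7.52
tool_pos: [0.5521, 0.1998, 0.0843]
orientation: [180.0, 85.6, 20.2]
force: [0.0, -0.2, 0.7]
opening: 0.0701
```

```bash
python3 - <<'E'
from h import *
plan((.5515,.1935,.036,19.6,80,1),(.5515,.1935,.036,19.6,10,3))
E
```

```text
t 7.53 at [552.1 199.8  84.3] jaw -159.8 tilt 4.4 [0.072 0.027] open 70.1 F [ 0.  -0.2  0.7] q [ 40.  17. -26.   2. -43. -21.]
[47.9, 5.7, 6.5, 0.6, 80.0, 0.0, 0.0, 0.0, 0.0, 80.0, 0.0, 0.0, 0.0, -0.0, 10.0, 0.0, 0.0, 0.0, 0.0, 10.0, 0.0, 0.0, 0.0, 0.0, 10.0]
[0.0, 0.0, 0.0, 0.0, 10.0]
```

Call:
{"op": "arm_command", "data": {
  "commands": [47.9, 5.7, 6.5, 0.6, 80, 0, 0, 0, 0, 80]
}}

```text
clock: 7.78
tool_pos: [0.5548, 0.1953, 0.0414]
orientation: [-178.8, 85.1, 20.9]
force: [0.7, -0.0, 0.8]
opening: 0.0702
```

```bash
python3 - <<'E'
from h import *
plan((.5515,.1935,.035,19.6,80))
E
```

```text
t 7.78 at [554.8 195.3  41.4] jaw -160.3 tilt 4.9 [0.079 0.03 ] open 70.2 F [ 0.7 -0.   0.8] q [ 39.  21. -28.   3. -36. -22.]
[6.1, 0.6, 4.3, 0.1, 80.0]
```

Call:
{"op": "arm_command", "data": {
  "commands": [0, 0, 0, 0, 10, 0, 0, 0, 0, 10, 0, 0, 0, 0, 10, 0, 0, 0, 0, 10]
}}

```text
clock: 8.28
tool_pos: [0.5589, 0.1981, 0.05]
orientation: [-177.6, 84.5, 22.2]
force: [-0.5, -0.7, -0.8]
opening: 0.0379
```

```bash
python3 - <<'E'
from h import *
plan((.5515,.1935,.15,19.6,10))
E
```

```text
t 8.28 at [558.9 198.1  50. ] jaw -160.2 tilt 5.5 [0.088 0.036] open 37.9 F [-0.5 -0.7 -0.8] q [ 39.  20. -28.   3. -37. -22.]
[-50.2, 0.7, -0.5, 0.1, 10.0, -50.2, 0.7, -0.5, 0.1, 10.0]
```

Call:
{"op": "arm_command", "data": {
  "commands": [-50, 0.7, -0.5, 0, 10, -50, 0.7, -0.5, 0, 10, 0, 0, 0, 0, 10]
}}

```text
clock: 8.65
tool_pos: [0.5511, 0.1933, 0.1521]
orientation: [-178.0, 84.6, 21.8]
force: [0.7, 0.5, -1.8]
opening: 0.0378
```

```bash
python3 - <<'E'
from h import *
plan(); o=get_obs(); print(o["tau"].round(1),o["joint_pos"].round(2),o["qvel"].round(2),o["moment"].round(2))
E
```

```text
t 8.65 at [551.1 193.3 152.1] jaw -160.2 tilt 5.4 [0.087 0.035] open 37.8 F [ 0.7  0.5 -1.8] q [ 40.  12. -22.   2. -50. -21.]
[ -0.1 -46.1  27.5   6.7  -0.4   0. ] [ 39.62  12.37 -22.32   2.13 -50.21 -21.06] [ 0.05  2.41 -2.96 -1.39  1.11 -0.08] [-0.02  0.29 -0.  ]
```

Call:
{"op": "arm_command", "data": {
  "commands": [0, 0, 0, 0, 10, 0, 0, 0, 0, 10, 0, 0, 0, 0, 10, 0, 0, 0, 0, 10]
}}

```text
clock: 9.15
tool_pos: [0.5494, 0.1924, 0.1486]
orientation: [-178.5, 84.9, 21.3]
force: [-0.2, -0.2, -1.7]
opening: 0.0382
```

```bash
python3 - <<'E'
from h import *
plan(); o=get_obs(); print(o["tau"].round(1),o["joint_pos"].round(2),o["qvel"].round(2),o["moment"].round(2))
s=snapshot("side"); o=get_obs(); print(o["joint_pos"].round(2),o["tool_pos"])
s=snapshot("side"); o=get_obs(); print(o["joint_pos"].round(2),o["tool_pos"])
E
```

```text
t 9.15 at [549.4 192.4 148.6] jaw -160.2 tilt 5.1 [0.082 0.032] open 38.2 F [-0.2 -0.2 -1.7] q [ 40.  13. -23.   2. -50. -21.]
[ -0.  -44.7  26.5   6.4   0.3   0. ] [ 39.62  12.56 -22.53   2.08 -50.11 -21.07] [ 0.14  0.48 -0.28 -0.02  0.06  0.06] [-0.04  0.26  0.01]
[ 39.62  12.56 -22.53   2.07 -50.12 -21.07] [0.54936202 0.19238362 0.148599  ]
[ 39.62  12.55 -22.52   2.08 -50.12 -21.07] [0.54947461 0.19242848 0.14880248]
```

Call:
{"op": "arm_command", "data": {
  "commands": [-1, 0, 0, 0, 10, -1, 0, 0, 0, 10, -1, 0, 0, 0, 10, -1, 0, 0, 0, 10, -1, 0, 0, 0, 10]
}}

```text
clock: 9.88
tool_pos: [0.5491, 0.1923, 0.154]
orientation: [-178.5, 84.9, 21.3]
force: [-0.1, -0.7, -1.2]
opening: 0.038
```

Call:
{"op": "arm_command", "data": {
  "commands": [-1, 0, 0, 0, 10, -1, 0, 0, 0, 10, -1, 0, 0, 0, 10, -1, 0, 0, 0, 10, -1, 0, 0, 0, 10]
}}

```text
clock: 10.5
tool_pos: [0.5486, 0.1921, 0.1594]
orientation: [-178.5, 84.9, 21.3]
force: [-0.6, 0.0, -0.9]
opening: 0.0382
```

Call:
{"op": "arm_command", "data": {
  "commands": [-1, 0, 0, 0, 10, -1, 0, 0, 0, 10, -1, 0, 0, 0, 10, -1, 0, 0, 0, 10, -1, 0, 0, 0, 10]
}}

```text
clock: 11.12
tool_pos: [0.5482, 0.1919, 0.1647]
orientation: [-178.5, 84.9, 21.3]
force: [0.4, 0.3, -2.1]
opening: 0.038
```

```bash
python3 - <<'E'
from h import *
o=get_obs(); print(o["joint_pos"].round(2),o["qvel"].round(2))
# stand dish in front: axis, dish pos
ax=np.array([.531,-.280]); y=np.radians(-31.7); d=ax-.105*np.array([np.cos(y),np.sin(y)]); print(d)
plan((.53,.05,.17,-205,10),(*d,.16,-211.7,10,1),near=False)
E
```

```text
[ 39.67  11.53 -21.49   2.02 -52.17 -21.03] [ 0.09 -0.57  0.57 -0.01 -1.07 -0.05]
[ 0.44166483 -0.22482548]
t 11.12 at [548.2 191.9 164.7] jaw -160.2 tilt 5.1 [0.082 0.032] open 38.0 F [ 0.4  0.3 -2.1] q [ 40.  12. -21.   2. -52. -21.]
[-2.3, 25.5, 12.9, 9.0, 10.0, -2.3, 27.2, 8.8, 9.0, 10.0, -2.3, 28.2, 4.4, 9.0, 10.0, -2.3, 28.5, -0.0, 9.0, 10.0, -2.3, 28.2, -4.5, 9.0, 10.0]
[-1.2, 57.3, -7.2, 1.3, 10.0, -1.2, 57.1, -8.5, 1.3, 10.0, -1.2, 56.9, -9.9, 1.3, 10.0, -1.2, 56.7, -11.2, 1.3, 10.0, -1.2, 56.4, -12.5, 1.3, 10.0]
[0.0, 0.0, 0.0, 0.0, 10.0]
```

Call:
{"op": "arm_command", "data": {
  "commands": [-2, 25, 13, 9, 10, -2, 27, 9, 9, 10, -2, 28, 4.4, 9, 10, -2, 28.5, 0, 9, 10, -2, 28.2, -4.5, 9, 10]
}}

```text
clock: 11.75
tool_pos: [0.5282, 0.049, 0.1689]
orientation: [-132.3, 84.9, 21.4]
force: [-0.2, 0.5, -0.7]
opening: 0.0376
```

Call:
{"op": "arm_command", "data": {
  "commands": [-1, 50, -7, 1.3, 10, -1, 56, -8.5, 1.3, 10, -1, 56, -9.9, 1.3, 10, -1, 50, -11.2, 1.3, 10, 0, 25, -6, 1.3, 10]
}}

```text
clock: 12.38
tool_pos: [0.4497, -0.1856, 0.1601]
orientation: [-126.3, 84.7, 20.6]
force: [0.4, -0.5, -2.1]
opening: 0.0379
```

```bash
python3 - <<'E'
from h import *
plan((.4417,-.2248,.12,-211.7,10,1),(.4417,-.2248,.085,-211.7,10,1))
E
```

```text
t 12.38 at [ 449.7 -185.6  160.1] jaw 146.8 tilt 5.3 [0.087 0.033] open 37.9 F [ 0.4 -0.5 -2.1] q [ -1.   4. -30.  -2. -52. -31.]
[38.0, 40.2, -12.5, -1.5, 10.0, 0.0, 0.0, 0.0, 0.0, 10.0, 34.8, 2.6, 2.0, -0.0, 10.0, 0.0, 0.0, 0.0, 0.0, 10.0]
```

Call:
{"op": "arm_command", "data": {
  "commands": [30, 40, -12, -1.5, 10, 5, 0, 0, 0, 10, 28, 2.6, 2, 0, 10, 5, 0, 0, 0, 10, 0, 0, 0, 0, 10]
}}

```text
clock: 13.0
tool_pos: [0.4422, -0.2279, 0.0909]
orientation: [-129.7, 84.5, 18.5]
force: [0.2, 0.0, -1.6]
opening: 0.0379
```

```bash
python3 - <<'E'
from h import *
plan((.4417,-.2248,.076,-211.7,10,1))
a=snapshot("top");b=snapshot("side")
f=a["frame"][180:330,280:480]; g=b["frame"][220:350,240:400]
cv2.imwrite("pics/c6.png",np.vstack([cv2.resize(f,(400,300)),cv2.resize(g,(369,300))[:, :369] if 0 else cv2.resize(g,(400,300))]))
np.savez("pics/top4",**a);np.savez("pics/side4",**b)
E
```

```text
t 13.0 at [ 442.2 -227.9   90.9] jaw 148.2 tilt 5.5 [0.092 0.031] open 37.9 F [ 0.2  0.  -1.6] q [ -7.  10. -33.  -4. -42. -23.]
[14.8, -1.3, 3.0, -0.1, 10.0, 0.0, 0.0, 0.0, 0.0, 10.0]
```

View pics/c6.png

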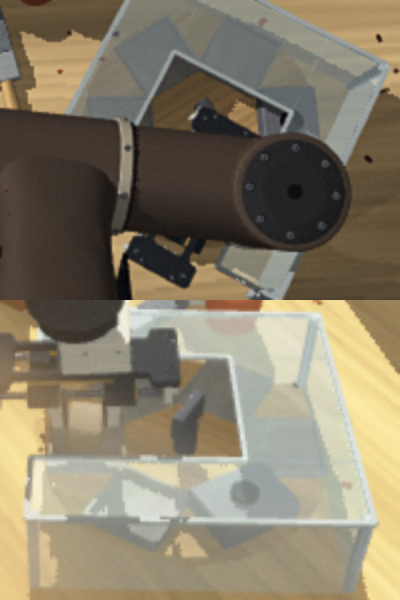

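Call:
{"op": "arm_command", "data": {
  "commands": [8, -0.5, 2, 0, 10, 5, 0, 1, 0, 10, 0, 0, 0, 0, 10]
}}

```text
clock: 13.48
tool_pos: [0.4424, -0.225, 0.0791]
orientation: [-130.8, 84.2, 17.6]
force: [-0.4, -0.2, 1.0]
opening: 0.0382
```

Call:
{"op": "arm_command", "data": {
  "commands": [4, 0, 0.5, 0, 10, 0, 0, 0, 0, 10]
}}

```text
clock: 13.72
tool_pos: [0.442, -0.2246, 0.077]
orientation: [-131.0, 84.3, 17.5]
force: [-0.2, 0.0, 0.0]
opening: 0.038
```

Call:
{"op": "arm_command", "data": {
  "commands": [3, 0, 0, 0, 10, 0, 0, 0, 0, 10]
}}

```text
clock: 13.98
tool_pos: [0.4417, -0.2245, 0.0761]
orientation: [-131.1, 84.3, 17.4]
force: [-0.7, -0.1, 0.4]
opening: 0.0378
```

Call:
{"op": "arm_command", "data": {
  "commands": [2, 0, 0, 0, 10, 0, 0, 0, 0, 40, 0, 0, 0, 0, 70, 0, 0, 0, 0, 70]
}}

```text
clock: 14.48
tool_pos: [0.4423, -0.2246, 0.0757]
orientation: [-131.7, 84.2, 16.9]
force: [0.1, -0.3, -0.0]
opening: 0.0524
```

```bash
python3 - <<'E'
from h import *
plan((.4417,-.2248,.16,-211.7,70),(.531,-.280,.16,-241.7,45,1))
E
```

```text
t 14.47 at [ 442.3 -224.6   75.7] jaw 148.4 tilt 5.8 [0.096 0.029] open 52.4 F [ 0.1 -0.3 -0. ] q [ -6.  11. -35.  -4. -39. -23.]
[-42.0, -2.9, -2.6, 0.0, 70.0, -42.0, -2.9, -2.6, 0.0, 70.0, 2.3, 0.2, -34.9, 10.0, 45.0, 2.3, -5.9, -34.4, 10.0, 45.0, 2.3, -11.8, -32.9, 10.0, 45.0]
[0.0, 0.0, 0.0, 0.0, 45.0]
```

Call:
{"op": "arm_command", "data": {
  "commands": [-30, -2, -2, 0, 70, -30, -2, -2, 0, 70, -24, -2, -2, 0, 70, 2, 0, -32, 10, 45, 2, -6, -36, 10, 45]
}}

```text
clock: 15.1
tool_pos: [0.5014, -0.2614, 0.1628]
orientation: [-111.2, 84.2, 16.8]
force: [0.8, 0.0, 0.2]
opening: 0.0468
```

Call:
{"op": "arm_command", "data": {
  "commands": [2, -12, -28, 10, 45, 0, -3, -6, 0, 45, 0, 0, 0, 0, 45]
}}

```text
clock: 15.48
tool_pos: [0.536, -0.2815, 0.1615]
orientation: [-100.6, 84.3, 17.1]
force: [0.1, 0.3, -1.1]
opening: 0.0396
```

```bash
python3 - <<'E'
from h import *
plan((.531,-.280,.13,-241.7,45,1))
a=snapshot("top");b=snapshot("side")
f=a["frame"][180:330,280:480]; g=b["frame"][220:350,240:400]
cv2.imwrite("pics/c7.png",np.vstack([cv2.resize(f,(400,300)),cv2.resize(g,(400,300))]))
np.savez("pics/top5",**a);np.savez("pics/side5",**b)
E
```

```text
t 15.47 at [ 536.  -281.5  161.5] jaw 117.7 tilt 5.7 [0.095 0.029] open 39.6 F [ 0.1  0.3 -1.1] q [-11.  15. -16.  -3. -55. -49.]
[30.9, 6.8, 4.2, -0.6, 45.0, 0.0, 0.0, 0.0, 0.0, 45.0]
```

View pics/c7.png

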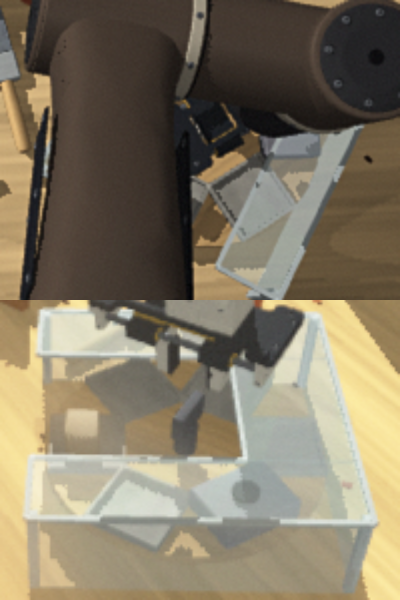

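Call:
{"op": "arm_command", "data": {
  "commands": [25, 6.8, 4.2, -0.6, 40, 20, 0, 1, 0, 40, 22, 0, 2, 0, 40, 8, 0, 0, 0, 40, 0, 0, 0, 0, 40]
}}

```text
clock: 16.2
tool_pos: [0.5314, -0.2741, 0.0872]
orientation: [-102.5, 84.1, 16.2]
force: [0.3, -0.6, 0.4]
opening: 0.0355
```

```bash
python3 - <<'E'
from h import *
plan((.531,-.280,.087,-241.7,40))
E
```

```text
t 16.2 at [ 531.4 -274.1   87.2] jaw 118.6 tilt 5.9 [0.099 0.029] open 35.5 F [ 0.3 -0.6  0.4] q [-10.  18. -22.  -4. -45. -48.]
[-0.0, 3.2, -5.0, 0.3, 40.0]
```

Call:
{"op": "arm_command", "data": {
  "commands": [0, 3, -5, 0, 40, 0, 0, 0, 0, 0, 0, 0, 0, 0, 0, 0, 0, 0, 0, 0]
}}

```text
clock: 16.7
tool_pos: [0.5333, -0.2829, 0.0895]
orientation: [-105.4, 83.8, 13.4]
force: [6.9, -13.9, -11.6]
opening: 0.0143
```

Call:
{"op": "arm_command", "data": {
  "commands": [0, 0, 0, -10, 0, 0, 0, 0, -10, 0, 0, 0, 0, -10, 0, 0, 0, 0, -10, 0, 0, 0, 0, -10, 0]
}}

```text
clock: 17.32
tool_pos: [0.5351, -0.2843, 0.0897]
orientation: [-157.3, 83.7, 12.7]
force: [3.6, -1.1, -2.2]
opening: 0.0156
```

```bash
python3 - <<'E'
from h import *
plan(); print(get_obs()["moment"])
E
```

```text
t 17.32 at [ 535.1 -284.3   89.7] jaw 169.9 tilt 6.3 [0.107 0.024] open 15.6 F [ 3.6 -1.1 -2.2] q [-11.  19. -21.  -4. -45.   4.]
[-0.04212436  0.03692164  0.02163203]
```

Call:
{"op": "arm_command", "data": {
  "commands": [0, 0, 0, -8.4, 0, 0, 0, 0, 0, 0, 0, 0, 0, 0, 40, 0, 0, 0, 0, 40]
}}

```text
clock: 17.82
tool_pos: [0.5354, -0.2844, 0.0899]
orientation: [-165.8, 83.7, 12.6]
force: [-1.4, -0.3, -0.2]
opening: 0.0306
```

```bash
python3 - <<'E'
from h import *
plan((.535,-.284,.17,-181.7,40),(.50,-.05,.2,-181.7,75))
E
```

```text
t 17.82 at [ 535.4 -284.4   89.9] jaw 178.4 tilt 6.3 [0.107 0.024] open 30.6 F [-1.4 -0.3 -0.2] q [-11.  19. -21.  -4. -45.  12.]
[-39.8, -1.3, -4.1, 0.0, 40.0, -39.8, -1.3, -4.1, 0.0, 40.0, -7.0, -58.4, 9.6, -0.0, 75.0, -7.0, -58.4, 9.6, -0.0, 75.0, -7.0, -58.4, 9.6, -0.0, 75.0]
[-7.0, -58.4, 9.6, -0.0, 75.0]
```

Call:
{"op": "arm_command", "data": {
  "commands": [0, 0, 0, 0, 0, 0, 0, 0, 0, 0, 0, 0, -5, 0, 0, 0, 0, -5, 0, 0, 0, 0, -5, 0, 0]
}}

```text
clock: 18.45
tool_pos: [0.5352, -0.2843, 0.0899]
orientation: [-158.6, 85.2, 19.6]
force: [-15.9, 1.2, 10.8]
opening: 0.015
```

```bash
python3 - <<'E'
from h import *
plan(); print(get_obs()["moment"])
E
```

```text
t 18.45 at [ 535.2 -284.3   89.9] jaw 178.1 tilt 4.8 [0.079 0.028] open 15.0 F [-15.9   1.2  10.8] q [-11.  19. -20.  -3. -47.  12.]
[0.42915568 5.84345238 0.19798178]
```

Excellent: pushing outward on the gripped knob straightens the tool. More of the same.

Call:
{"op": "arm_command", "data": {
  "commands": [0, 0, -6, 0, 0, 0, 0, -6, 0, 0, 0, 0, -6, 0, 0, 0, 0, -6, 0, 0, 0, 0, -6, 0, 0]
}}

```text
clock: 19.08
tool_pos: [0.5343, -0.2842, 0.0894]
orientation: [-119.6, 87.5, 58.3]
force: [-17.8, 2.5, 14.3]
opening: 0.014
```

Call:
{"op": "arm_command", "data": {
  "commands": [0, 0, -6, 0, 0, 0, 0, -6, 0, 0, 0, 0, -6, 0, 0, 0, 0, -6, 0, 0]
}}

```text
clock: 19.58
tool_pos: [0.5338, -0.2839, 0.0891]
orientation: [-61.7, 87.2, 116.0]
force: [-20.1, 1.5, 15.7]
opening: 0.014
```

```bash
python3 - <<'E'
from h import *
plan(); print(get_obs()["moment"])
E
```

```text
t 19.57 at [ 533.8 -283.9   89.1] jaw 177.7 tilt 2.8 [-0.022  0.044] open 14.0 F [-20.1   1.5  15.7] q [-11.  22. -15.  -3. -54.  10.]
[0.892956   6.61711123 0.34465858]
```

Call:
{"op": "arm_command", "data": {
  "commands": [0, 0, 0, 0.6, 40, 0, 0, 0, 0, 40, -30, 0, 0, 0, 40, -40, 0, 0, 0, 40, -20, 0, 0, 0, 40]
}}

```text
clock: 20.2
tool_pos: [0.5358, -0.2878, 0.1793]
orientation: [-58.6, 87.1, 118.5]
force: [0.6, -0.8, -0.7]
opening: 0.0351
```

```bash
python3 - <<'E'
from h import *
a=snapshot("top");b=snapshot("side"); np.savez("pics/top6",**a);np.savez("pics/side6",**b)
stones(a,box=(130,220,240,290),smax=88,vmin=90)
plan((.53,-.05,.20,-170,75),(.565,.129,.16,-157,75,1),near=False)
f=a["frame"][180:330,90:480]; g=b["frame"][140:350,180:400]
cv2.imwrite("pics/c8.png",np.vstack([cv2.resize(f,(650,250)),cv2.resize(g,(650,340))[:, :]]))
E
```

```text
px 148.4 269.1 xy 497.8 309.1 size 37.7 43.9 short-axis yaw 36.6 U,V -76.3 66.8
px 219.7 238.0 xy 566.7 127.4 size 32.4 45.2 short-axis yaw 24.1 U,V -83.1 -127.4
t 20.3 at [ 536.4 -288.   179.8] jaw 177.1 tilt 2.8 [-0.022  0.044] open 35.2 F [-0.3  0.   0.9] q [-11.  18.  -9.  -2. -65.   9.]
[-0.3, -7.0, 0.6, 10.2, 75.0, -0.3, -6.8, 1.8, 10.2, 75.0, -0.3, -6.4, 3.0, 10.2, 75.0, -0.3, -5.7, 4.0, 10.2, 75.0, -0.3, -4.9, 5.0, 10.2, 75.0]
[-0.3, -4.0, 5.8, 10.2, 75.0, -0.3, -2.9, 6.4, 10.2, 75.0, -0.3, -1.7, 6.8, 10.2, 75.0, -0.3, -0.5, 7.0, 10.2, 75.0, -0.3, 0.8, 7.0, 10.2, 75.0]
[-0.3, 2.0, 6.7, 10.2, 75.0, -0.3, 3.2, 6.3, 10.2, 75.0, -0.3, 4.2, 5.6, 10.2, 75.0, -0.3, 5.2, 4.8, 10.2, 75.0, -0.3, 5.9, 3.8, 10.2, 75.0]
[-0.3, 6.5, 2.7, 10.2, 75.0, -0.3, 6.9, 1.5, 10.2, 75.0, -0.3, 7.0, 0.2, 10.2, 75.0, -0.3, 6.9, -1.0, 10.2, 75.0, -0.3, 6.7, -2.2, 10.2, 75.0]
[-0.3, 6.2, -3.4, 10.2, 75.0, -0.3, 5.5, -4.4, 10.2, 75.0, -0.3, 4.6, -5.3, 10.2, 75.0, -0.3, 3.6, -6.0, 10.2, 75.0, -0.3, 2.5, -6.6, 10.2, 75.0]
[-0.3, 1.2, -6.9, 10.2, 75.0, -0.3, 0.0, -7.0, 10.2, 75.0, -0.3, -1.2, -6.9, 10.2, 75.0, -0.3, -2.4, -6.6, 10.2, 75.0, -0.3, -3.6, -6.0, 10.2, 75.0]
[-0.3, -4.6, -5.3, 10.2, 75.0, -0.3, -5.5, -4.4, 10.2, 75.0, -0.3, -6.2, -3.4, 10.2, 75.0, -0.3, -6.7, -2.2, 10.2, 75.0, 11.8, -42.0, -16.5, -3.3, 75.0]
[11.8, -41.0, -18.9, -3.3, 75.0, 11.8, -39.9, -21.2, -3.3, 75.0, 11.8, -38.6, -23.4, -3.3, 75.0, 0.0, 0.0, 0.0, 0.0, 75.0]
```

View pics/c8.png

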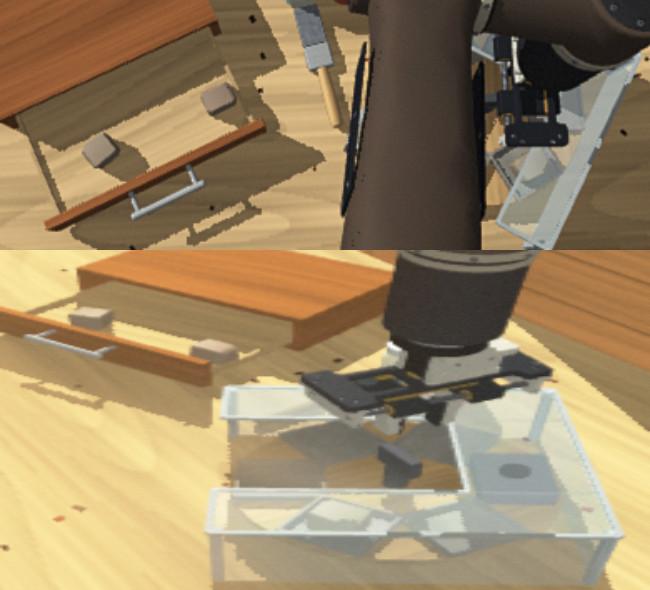

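```bash
python3 - <<'E'
from h import *
plan((.53,-.05,.20,-170,75),(.566,.1275,.16,-157,75,1))
E
```

```text
t 20.3 at [ 536.4 -288.   179.8] jaw 177.1 tilt 2.8 [-0.022  0.044] open 35.2 F [-0.3  0.   0.9] q [-11.  18.  -9.  -2. -65.   9.]
[-2.4, -59.5, 4.7, -3.2, 75.0, -2.4, -59.7, 1.4, -3.2, 75.0, -2.4, -59.7, -2.0, -3.2, 75.0, -2.4, -59.5, -5.3, -3.2, 75.0, 11.8, -41.6, -16.7, -3.2, 75.0]
[11.8, -40.6, -19.0, -3.2, 75.0, 11.8, -39.5, -21.3, -3.2, 75.0, 11.8, -38.2, -23.5, -3.2, 75.0, 0.0, 0.0, 0.0, 0.0, 75.0]
```

Call:
{"op": "arm_command", "data": {
  "commands": [-2.4, -40, 3, -3.2, 75, -2.4, -55, 1.4, -3.2, 75, -2.4, -58, -2, -3.2, 75, -2.4, -58, -5.3, -3.2, 75, 8, -45, -17, -3.2, 75]
}}

```text
clock: 20.92
tool_pos: [0.5399, -0.0246, 0.1894]
orientation: [-77.1, 87.1, 116.1]
force: [1.2, -0.5, 0.3]
opening: 0.0654
```

Call:
{"op": "arm_command", "data": {
  "commands": [8, -42, -19, -3.2, 75, 8, -40, -20, -3.2, 75, 8, -35, -20, -3.2, 75, 4, -15, -7, 0, 75, 0, 0, 0, 0, 75]
}}

```text
clock: 21.55
tool_pos: [0.5628, 0.1312, 0.1625]
orientation: [-84.5, 87.0, 118.9]
force: [-0.1, -0.1, 0.8]
opening: 0.0658
```

```bash
python3 - <<'E'
from h import *
plan((.566,.1275,.12,-156.5,75,1),(.566,.1275,.08,-156.5,75,1))
a=snapshot("top");b=snapshot("side"); np.savez("pics/top7",**a);np.savez("pics/side7",**b)
f=a["frame"][150:340,270:490]; g=b["frame"][210:350,230:410]
cv2.imwrite("pics/c9.png",np.hstack([cv2.resize(f,(400,345)),cv2.resize(g,(400,345))]))
E
```

```text
t 21.55 at [562.8 131.2 162.5] jaw -156.6 tilt 3.0 [-0.025  0.046] open 65.8 F [-0.1 -0.1  0.8] q [ 30.  15. -15.  -3. -60.  -5.]
[42.2, 6.8, -1.7, -0.1, 75.0, 0.0, 0.0, 0.0, 0.0, 75.0, 39.9, 2.1, -0.2, -0.0, 75.0, 0.0, 0.0, 0.0, 0.0, 75.0]
```

View pics/c9.png

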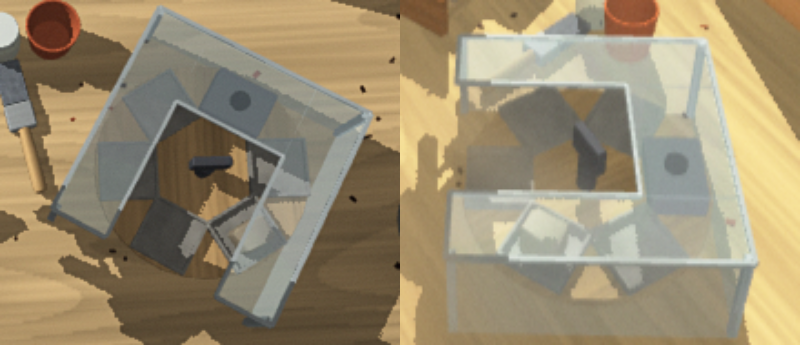

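```bash
python3 - <<'E'
from h import *
a=load("top7");b=load("side7")
ax=np.array([.531,-.280])
for k in range(6):
    th=np.radians(-31.7+120+180-60*k); p=ax+.105*np.array([np.cos(th),np.sin(th)])
    print(k,np.round(proj(a,[*p,.05])),np.round(proj(b,[*p,.05])),np.round(proj(b,[*p,.09])))
f=a["frame"][250:310,375:455]; g=b["frame"][280:340,260:340]
cv2.imwrite("pics/c10.png",np.hstack([cv2.resize(f,(400,300),interpolation=cv2.INTER_CUBIC),cv2.resize(g,(400,300),interpolation=cv2.INTER_CUBIC)]))
E
```

```text
0 [421. 243.] [335. 310.] [336. 299.]
1 [404. 279.] [293. 309.] [294. 299.]
2 [362. 280.] [273. 282.] [273. 271.]
3 [339. 245.] [292. 258.] [292. 248.]
4 [358. 210.] [328. 259.] [330. 248.]
5 [398. 209.] [351. 283.] [353. 273.]
```

View pics/c10.png

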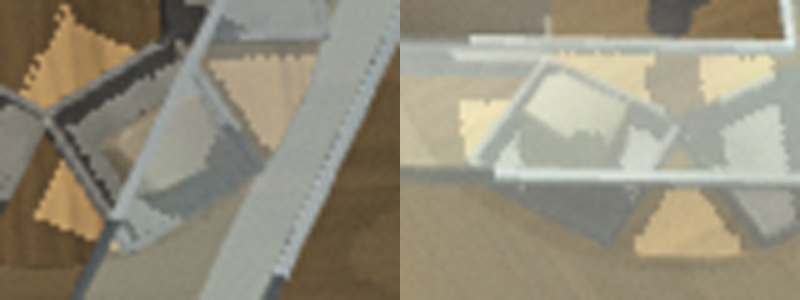

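Call:
{"op": "arm_command", "data": {
  "commands": [35, 6.8, -1.7, 0, 75, 6, 0, 0, 0, 75, 35, 2, 0, 0, 75, 5, 0, 0, 0, 75, 0, 0, 0, 0, 75]
}}

```text
clock: 22.28
tool_pos: [0.5689, 0.1228, 0.0854]
orientation: [-92.6, 87.1, 110.5]
force: [0.1, 0.5, -0.1]
opening: 0.0659
```

```bash
python3 - <<'E'
from h import *
plan((.566,.1275,.036,-156.5,75,1))
E
```

```text
t 22.27 at [568.9 122.8  85.4] jaw -157.0 tilt 2.9 [-0.018  0.048] open 65.9 F [ 0.1  0.5 -0.1] q [ 29.  20. -20.  -4. -50.  -4.]
[49.6, -2.9, 1.0, -0.5, 75.0, 0.0, 0.0, 0.0, 0.0, 75.0]
```

Call:
{"op": "arm_command", "data": {
  "commands": [40, -3, 1, 0, 65, 8, 0, 0, 0, 65, 2, 0, 0, 0, 65, 0, 0, 0, 0, 65]
}}

```text
clock: 22.78
tool_pos: [0.5707, 0.1291, 0.0421]
orientation: [-104.0, 87.0, 99.1]
force: [-0.2, -0.1, -0.1]
opening: 0.057
```

Call:
{"op": "arm_command", "data": {
  "commands": [0, 0, 0, 0, 10, 0, 0, 0, 0, 10, 0, 0, 0, 0, 10]
}}

```text
clock: 23.15
tool_pos: [0.5717, 0.1294, 0.0443]
orientation: [-107.0, 87.0, 96.1]
force: [0.3, 0.0, -1.3]
opening: 0.0352
```

```bash
python3 - <<'E'
from h import *
plan((.566,.1275,.15,-156.5,10))
E
```

```text
t 23.15 at [571.7 129.4  44.3] jaw -156.9 tilt 3.0 [-0.006  0.052] open 35.2 F [ 0.3  0.  -1.3] q [ 30.  22. -22.  -4. -45.  -4.]
[-52.8, -2.9, 2.2, -0.2, 10.0, -52.8, -2.9, 2.2, -0.2, 10.0]
```

Call:
{"op": "arm_command", "data": {
  "commands": [-45, 0, 0, 0, 10, -50, 0, 0, 0, 10, -20, 0, 0, 0, 10, 0, 0, 0, 0, 10]
}}

```text
clock: 23.65
tool_pos: [0.5717, 0.1229, 0.1613]
orientation: [-104.4, 87.0, 98.8]
force: [0.2, 0.6, -1.7]
opening: 0.0356
```

```bash
python3 - <<'E'
from h import *
plan((.53,.02,.16,-195,10),(.45,-.20,.16,-211.7,10,1))
E
```

```text
t 23.65 at [571.7 122.9 161.3] jaw -156.9 tilt 3.0 [-0.008  0.051] open 35.6 F [ 0.2  0.6 -1.7] q [ 29.  15. -15.  -3. -59.  -5.]
[-0.9, 19.6, 19.7, 9.5, 10.0, -0.9, 22.5, 16.2, 9.5, 10.0, -0.9, 24.9, 12.2, 9.5, 10.0, -0.9, 26.6, 7.9, 9.5, 10.0, -2.7, 58.2, 5.1, 4.2, 10.0]
[-2.7, 58.5, 0.9, 4.2, 10.0, -2.7, 58.4, -3.4, 4.2, 10.0, -2.7, 58.0, -7.6, 4.2, 10.0, 0.0, 0.0, 0.0, 0.0, 10.0]
```

Call:
{"op": "arm_command", "data": {
  "commands": [-1, 20, 20, 9.5, 10, -1, 22.5, 16, 9.5, 10, -1, 25, 12, 9.5, 10, -1, 27, 8, 9.5, 10, -2.7, 50, 5, 4.2, 10]
}}

```text
clock: 24.28
tool_pos: [0.5069, -0.0294, 0.1534]
orientation: [-51.1, 87.0, 108.6]
force: [0.6, -0.2, -1.3]
opening: 0.0354
```

Call:
{"op": "arm_command", "data": {
  "commands": [-2.7, 58, 1, 4.2, 10, -2.7, 58, -3.4, 4.2, 10, -2.7, 45, -7, 4.2, 10, 0, 15, -2, 0, 10, 0, 0, 0, 0, 10]
}}

```text
clock: 24.9
tool_pos: [0.4354, -0.2, 0.1478]
orientation: [-29.6, 86.7, 116.9]
force: [0.6, 0.2, -2.2]
opening: 0.0352
```

```bash
python3 - <<'E'
from h import *
plan((.4417,-.2248,.12,-211.7,10,1),(.4417,-.2248,.085,-211.7,10,1))
E
```

```text
t 24.9 at [ 435.4 -200.   147.8] jaw 146.5 tilt 3.3 [-0.026  0.051] open 35.2 F [ 0.6  0.2 -2.2] q [ -4.   8. -26.  -3. -58. -28.]
[26.4, 18.0, -20.3, -1.8, 10.0, 0.0, 0.0, 0.0, 0.0, 10.0, 34.9, 1.0, -1.7, -0.0, 10.0, 0.0, 0.0, 0.0, 0.0, 10.0]
```

Call:
{"op": "arm_command", "data": {
  "commands": [26, 18, -20, -1.8, 10, 0, 0, 0, 0, 10, 28, 1, -1.7, 0, 10, 5, 0, 0, 0, 10, 0, 0, 0, 0, 10]
}}

```text
clock: 25.52
tool_pos: [0.4445, -0.2213, 0.0861]
orientation: [-32.5, 86.8, 116.2]
force: [0.0, -0.7, -0.2]
opening: 0.0357
```

```bash
python3 - <<'E'
from h import *
plan((.4417,-.2248,.077,-211.7,10,1))
E
```

```text
t 25.52 at [ 444.5 -221.3   86.1] jaw 148.7 tilt 3.2 [-0.025  0.051] open 35.7 F [ 0.  -0.7 -0.2] q [ -6.  14. -29.  -4. -50. -23.]
[9.0, 4.7, 0.2, 0.4, 10.0, 0.0, 0.0, 0.0, 0.0, 10.0]
```

Call:
{"op": "arm_command", "data": {
  "commands": [9, 4.5, 0, 0, 10, 3, 0, 0, 0, 10, 0, 0, 0, 0, 10]
}}

```text
clock: 25.9
tool_pos: [0.443, -0.2245, 0.0752]
orientation: [-35.1, 86.9, 113.6]
force: [0.1, 0.8, -0.1]
opening: 0.0357
```

Call:
{"op": "arm_command", "data": {
  "commands": [3, 0, 0, 0, 10, 2, 0, 0, 0, 10, 0, 0, 0, 0, 10]
}}

```text
clock: 26.28
tool_pos: [0.4435, -0.2247, 0.0731]
orientation: [-36.4, 87.0, 112.4]
force: [0.1, -0.1, -1.4]
opening: 0.0354
```

Call:
{"op": "arm_command", "data": {
  "commands": [2, 0, 0, 0, 10, 0, 0, 0, 0, 40, 0, 0, 0, 0, 70, 0, 0, 0, 0, 70, 0, 0, 0, 0, 70]
}}

```text
clock: 26.9
tool_pos: [0.4439, -0.225, 0.0725]
orientation: [-37.6, 87.0, 111.3]
force: [-0.7, -0.0, -0.7]
opening: 0.0592
```

Call:
{"op": "arm_command", "data": {
  "commands": [-25, -1, 0, 0, 70, -35, -1, 0, 0, 70, -25, -1, 0, 0, 70, 0, 0, 0, 0, 50]
}}

```text
clock: 27.4
tool_pos: [0.4469, -0.2266, 0.1588]
orientation: [-35.3, 87.0, 113.6]
force: [-0.2, 0.1, -0.3]
opening: 0.056
```

```bash
python3 - <<'E'
from h import *
# knob at disc 2: yaw 88.3, jaw 178.3 = -1.7
plan((.534,-.284,.15,178.3,45,1),(.534,-.284,.12,178.3,40,1))
E
```

```text
t 27.4 at [ 446.9 -226.6  158.8] jaw 148.9 tilt 3.0 [-0.021  0.048] open 56.0 F [-0.2  0.1 -0.3] q [ -7.   9. -23.  -3. -59. -23.]
[1.4, 1.4, -34.8, -9.8, 45.0, 1.4, 7.3, -34.1, -9.8, 45.0, 1.4, 13.0, -32.3, -9.8, 45.0, 0.0, 0.0, 0.0, 0.0, 45.0, 30.0, 1.4, -0.7, -0.0, 40.0]
[0.0, 0.0, 0.0, 0.0, 40.0]
```

Call:
{"op": "arm_command", "data": {
  "commands": [1, 1.4, -34, -9.8, 40, 1, 7.3, -34, -9.8, 40, 1, 13, -30, -9.8, 40, 0, 0, -2, 0, 40, 0, 0, 0, 0, 40]
}}

```text
clock: 28.02
tool_pos: [0.5333, -0.2832, 0.1464]
orientation: [-62.3, 86.7, 116.8]
force: [0.0, 0.1, -0.5]
opening: 0.0349
```

```bash
python3 - <<'E'
from h import *
a=snapshot("top");b=snapshot("side"); np.savez("pics/top8",**a);np.savez("pics/side8",**b)
stones(a,box=(130,220,240,290),smax=88,vmin=90)
plan((.534,-.284,.12,178.3,40,1),(.534,-.284,.09,178.3,40,1))
E
```

```text
px 148.3 269.2 xy 497.4 309.6 size 37.6 42.5 short-axis yaw 37.3 U,V -76.4 67.5
t 28.12 at [ 533.2 -283.1  147. ] jaw 179.1 tilt 3.2 [-0.025  0.051] open 35.0 F [-1.3  0.3  0.3] q [-11.  19. -11.  -3. -62.  12.]
[26.9, 2.3, -1.5, 0.8, 40.0, 0.0, 0.0, 0.0, 0.0, 40.0, 30.0, 1.5, -0.8, -0.0, 40.0, 0.0, 0.0, 0.0, 0.0, 40.0]
```

Call:
{"op": "arm_command", "data": {
  "commands": [26, 2, -1.5, 0.8, 40, 26, 1.5, -1, 0, 40, 6, 0, 0, 0, 40, 0, 0, 0, 0, 40]
}}

```text
clock: 28.62
tool_pos: [0.5334, -0.2826, 0.0902]
orientation: [-64.7, 86.9, 113.5]
force: [0.1, 0.7, 1.0]
opening: 0.035
```

Call:
{"op": "arm_command", "data": {
  "commands": [0, 0, 0, 0, 0, 0, 0, 0, 0, 0, 0, 0, 0, 0, 0]
}}

```text
clock: 29.0
tool_pos: [0.5338, -0.2827, 0.0925]
orientation: [-66.6, 87.0, 111.6]
force: [-3.1, -1.0, -2.1]
opening: 0.0137
```

```bash
python3 - <<'E'
from h import *
plan()
E
```

```text
t 29.0 at [ 533.8 -282.7   92.5] jaw 178.2 tilt 3.0 [-0.019  0.049] open 13.7 F [-3.1 -1.  -2.1] q [-11.  22. -15.  -3. -55.  11.]
```

Call:
{"op": "arm_command", "data": {
  "commands": [0, 0, 0, -10, 0, 0, 0, 0, -10, 0, 0, 0, 0, -10, 0, 0, 0, 0, -10, 0, 0, 0, 0, -10, 0]
}}

```text
clock: 29.62
tool_pos: [0.5346, -0.2824, 0.0927]
orientation: [-120.0, 87.0, 109.6]
force: [1.4, 1.3, -1.9]
opening: 0.014
```

```bash
python3 - <<'E'
from h import *
plan((.534,-.284,.09,-121.7,0))
E
```

```text
t 29.62 at [ 534.6 -282.4   92.7] jaw -130.4 tilt 3.0 [-0.018  0.049] open 14.0 F [ 1.4  1.3 -1.9] q [-11.  22. -15.  -3. -55.  63.]
[2.7, 0.7, 1.7, -8.7, 0.0]
```

Call:
{"op": "arm_command", "data": {
  "commands": [0, 0, 0, -8.7, 0, 0, 0, 0, 0, 0, 0, 0, 0, 0, 40, 0, 0, 0, 0, 40]
}}

```text
clock: 30.12
tool_pos: [0.5351, -0.2824, 0.0931]
orientation: [-129.1, 87.0, 109.2]
force: [0.1, -0.2, 0.1]
opening: 0.0288
```

Call:
{"op": "arm_command", "data": {
  "commands": [-30, 0, 0, 0, 40, -40, 0, 0, 0, 40, -25, 0, 0, 0, 40, 0, 0, 0, 0, 40]
}}

```text
clock: 30.62
tool_pos: [0.5368, -0.2875, 0.191]
orientation: [-129.3, 87.0, 108.6]
force: [0.3, -0.3, -0.6]
opening: 0.0351
```

```bash
python3 - <<'E'
from h import *
plan((.50,.10,.18,-143,80),(.4975,.3095,.14,-143,80,1))
a=snapshot("top");stones(a,box=(130,220,240,290),smax=88,vmin=90)
E
```

```text
t 30.62 at [ 536.8 -287.5  191. ] jaw -122.2 tilt 3.0 [-0.016  0.049] open 35.1 F [ 0.3 -0.3 -0.6] q [-12.  17.  -8.  -3. -66.  71.]
[4.4, -33.8, -44.0, 3.0, 80.0, 4.4, -36.0, -42.2, 3.0, 80.0, 4.4, -38.1, -40.2, 3.0, 80.0, 4.4, -40.2, -38.2, 3.0, 80.0, 4.4, -42.1, -36.1, 3.0, 80.0]
[4.4, -43.9, -33.8, 3.0, 80.0, 4.4, -45.6, -31.5, 3.0, 80.0, 12.6, -41.6, -30.9, -0.0, 80.0, 12.6, -41.6, -30.9, -0.0, 80.0, 12.6, -41.6, -30.9, -0.0, 80.0]
[12.6, -41.6, -30.9, -0.0, 80.0, 0.0, 0.0, 0.0, 0.0, 80.0]
px 148.3 269.2 xy 497.4 309.6 size 37.6 42.5 short-axis yaw 37.3 U,V -76.4 67.5
```

Call:
{"op": "arm_command", "data": {
  "commands": [3, -25, -33, 3, 72, 4, -36, -42, 3, 72, 4, -38, -40, 3, 72, 4, -40, -38, 3, 72, 4, -42, -36, 3, 72]
}}

```text
clock: 31.3
tool_pos: [0.5101, -0.0211, 0.1781]
orientation: [-105.3, 86.8, 116.3]
force: [0.7, 0.6, -0.0]
opening: 0.0629
```

Call:
{"op": "arm_command", "data": {
  "commands": [4, -44, -34, 3, 72, 4, -45, -31, 3, 72, 8, -42, -31, 0, 72, 8, -42, -31, 0, 72, 8, -42, -31, 0, 72]
}}

```text
clock: 31.92
tool_pos: [0.5003, 0.2549, 0.155]
orientation: [-94.0, 86.7, 121.2]
force: [0.3, -0.3, 0.1]
opening: 0.0632
```

Call:
{"op": "arm_command", "data": {
  "commands": [5, -20, -15, 0, 72, 0, 0, 0, 0, 72]
}}

```text
clock: 32.17
tool_pos: [0.4993, 0.2831, 0.1481]
orientation: [-89.8, 86.7, 125.5]
force: [0.1, -0.2, -0.8]
opening: 0.0624
```

```bash
python3 - <<'E'
from h import *
plan((.4975,.3095,.11,-143,72,1),(.4975,.3095,.08,-143,72,1))
E
```

```text
t 32.17 at [499.3 283.1 148.1] jaw -144.7 tilt 3.3 [-0.033  0.046] open 62.4 F [ 0.1 -0.2 -0.8] q [ 47.  15. -17.  -4. -58. -10.]
[39.3, -20.4, -13.8, -1.7, 72.0, 0.0, 0.0, 0.0, 0.0, 72.0, 30.0, 1.7, 0.0, -0.0, 72.0, 0.0, 0.0, 0.0, 0.0, 72.0]
```

Call:
{"op": "arm_command", "data": {
  "commands": [32, -20, -14, -1.7, 72, 6, 0, 0, 0, 72, 26, 1.5, 0, 0, 72, 3, 0, 0, 0, 72, 0, 0, 0, 0, 72]
}}

```text
clock: 32.8
tool_pos: [0.4986, 0.3052, 0.0816]
orientation: [-90.6, 86.8, 126.2]
force: [-0.5, 0.2, 0.1]
opening: 0.063
```

```bash
python3 - <<'E'
from h import *
plan((.4975,.3095,.036,-143,72,1))
E
```

```text
t 32.8 at [498.6 305.2  81.6] jaw -143.3 tilt 3.2 [-0.033  0.045] open 63.0 F [-0.5  0.2  0.1] q [ 48.  20. -19.  -4. -50.  -9.]
[45.8, -1.5, -1.7, -0.3, 72.0, 0.0, 0.0, 0.0, 0.0, 72.0]
```

Call:
{"op": "arm_command", "data": {
  "commands": [38, -1.5, -1.7, 0, 72, 8, 0, 0, 0, 72, 0, 0, 0, 0, 72]
}}

```text
clock: 33.17
tool_pos: [0.5002, 0.3102, 0.0397]
orientation: [-97.0, 86.7, 119.6]
force: [0.9, 0.2, 1.4]
opening: 0.0629
```

Call:
{"op": "arm_command", "data": {
  "commands": [0, 0, 0, 0, 10, 0, 0, 0, 0, 10, 0, 0, 0, 0, 10]
}}

```text
clock: 33.55
tool_pos: [0.5013, 0.311, 0.0428]
orientation: [-100.8, 86.7, 115.9]
force: [0.3, 0.5, -1.2]
opening: 0.0398
```

```bash
python3 - <<'E'
from h import *
plan()
E
```

```text
t 33.55 at [501.3 311.   42.8] jaw -143.3 tilt 3.3 [-0.025  0.052] open 39.8 F [ 0.3  0.5 -1.2] q [ 49.  23. -21.  -4. -45.  -9.]
```

Call:
{"op": "arm_command", "data": {
  "commands": [-40, 0, 0, 0, 10, -50, 0, 0, 0, 10, -25, 0, 0, 0, 10, 0, 0, 0, 0, 10]
}}

```text
clock: 34.05
tool_pos: [0.5036, 0.3043, 0.1606]
orientation: [-99.0, 86.7, 117.7]
force: [0.6, 1.0, -1.3]
opening: 0.0396
```

```bash
python3 - <<'E'
from h import *
plan((.53,.10,.17,-190,10),(.45,-.20,.15,-211.7,10,1))
E
```

```text
t 34.05 at [503.6 304.3 160.6] jaw -143.3 tilt 3.3 [-0.027  0.051] open 39.6 F [ 0.6  1.  -1.3] q [ 48.  15. -14.  -4. -59. -10.]
[-4.1, 35.7, 20.2, 9.3, 10.0, -4.1, 38.5, 14.1, 9.3, 10.0, -4.1, 40.3, 7.7, 9.3, 10.0, -4.1, 41.0, 1.0, 9.3, 10.0, -4.1, 40.6, -5.7, 9.3, 10.0]
[1.1, 51.7, 4.4, 3.6, 10.0, 1.1, 51.8, 1.1, 3.6, 10.0, 1.1, 51.8, -2.2, 3.6, 10.0, 1.1, 51.6, -5.4, 3.6, 10.0, 1.1, 51.1, -8.7, 3.6, 10.0]
[1.1, 50.5, -11.9, 3.6, 10.0, 0.0, 0.0, 0.0, 0.0, 10.0]
```

Call:
{"op": "arm_command", "data": {
  "commands": [-4, 30, 17, 9.3, 10, -4, 38, 14, 9.3, 10, -4, 40, 8, 9.3, 10, -4, 41, 1, 9.3, 10, -4, 41, -6, 9.3, 10]
}}

```text
clock: 34.67
tool_pos: [0.5244, 0.103, 0.1636]
orientation: [-43.5, 86.6, 125.5]
force: [-0.6, -0.4, -1.9]
opening: 0.0396
```

Call:
{"op": "arm_command", "data": {
  "commands": [0, 51, 4, 3.6, 10, 0, 51, 1, 3.6, 10, 0, 51, -2, 3.6, 10, 0, 51, -5, 3.6, 10, 0, 45, -8, 3.6, 10]
}}

```text
clock: 35.3
tool_pos: [0.4494, -0.1442, 0.148]
orientation: [-18.5, 86.3, 131.8]
force: [0.8, 0.2, -1.2]
opening: 0.0397
```

Call:
{"op": "arm_command", "data": {
  "commands": [0, 20, -5, 3.6, 10, 0, 0, 0, 0, 10]
}}

```text
clock: 35.55
tool_pos: [0.4407, -0.1667, 0.1446]
orientation: [-12.4, 86.2, 133.9]
force: [-0.3, -0.4, -1.5]
opening: 0.0395
```

```bash
python3 - <<'E'
from h import *
plan((.4417,-.2248,.12,-211.7,10,1),(.4417,-.2248,.085,-211.7,10,1))
E
```

```text
t 35.55 at [ 440.7 -166.7  144.6] jaw 146.3 tilt 3.8 [-0.047  0.048] open 39.5 F [-0.3 -0.4 -1.5] q [  1.   8. -27.  -3. -58. -33.]
[10.8, 24.1, -17.3, -1.0, 10.0, 10.8, 24.4, -16.9, -1.0, 10.0, 0.0, 0.0, 0.0, 0.0, 10.0, 34.9, 0.6, -2.3, -0.0, 10.0, 0.0, 0.0, 0.0, 0.0, 10.0]
```

Call:
{"op": "arm_command", "data": {
  "commands": [9, 24, -17, -1, 10, 9, 24, -16, -1, 10, 3, 0, 0, 0, 10, 22, 0.6, -2, 0, 10, 10, 0, 0, 0, 10]
}}

```text
clock: 36.17
tool_pos: [0.4412, -0.2217, 0.0848]
orientation: [-14.6, 86.0, 134.1]
force: [0.4, 0.0, -1.8]
opening: 0.0396
```

```bash
python3 - <<'E'
from h import *
plan((.4425,-.2248,.078,-211.7,10,1))
E
```

```text
t 36.17 at [ 441.2 -221.7   84.8] jaw 148.7 tilt 4.0 [-0.048  0.05 ] open 39.6 F [ 0.4  0.  -1.8] q [ -6.  14. -28.  -3. -51. -23.]
[6.6, 2.1, -3.2, 0.4, 10.0, 0.0, 0.0, 0.0, 0.0, 10.0]
```

Call:
{"op": "arm_command", "data": {
  "commands": [6, 2, -3, 0, 10, 4, 0, 0, 0, 10, 0, 0, 0, 0, 10]
}}

```text
clock: 36.55
tool_pos: [0.4428, -0.2233, 0.0742]
orientation: [-14.4, 86.0, 134.4]
force: [0.7, 0.1, -1.7]
opening: 0.0398
```

Call:
{"op": "arm_command", "data": {
  "commands": [2, 0, 0, 0, 10, 2, 0, 0, 0, 10, 0, 0, 0, 0, 10]
}}

```text
clock: 36.92
tool_pos: [0.4433, -0.2232, 0.0721]
orientation: [-15.4, 86.1, 133.5]
force: [-0.6, -0.8, -1.0]
opening: 0.0396
```

Call:
{"op": "arm_command", "data": {
  "commands": [2, 0, 0, 0, 10, 0, 0, 0, 0, 40, 0, 0, 0, 0, 72, 0, 0, 0, 0, 72, 0, 0, 0, 0, 72]
}}

```text
clock: 37.55
tool_pos: [0.4439, -0.2235, 0.0719]
orientation: [-16.4, 86.3, 132.5]
force: [-0.4, 0.5, -0.1]
opening: 0.061
```

Call:
{"op": "arm_command", "data": {
  "commands": [-25, 0, 0, 0, 72, -40, 0, 0, 0, 72, -40, 0, 0, 0, 60, -20, 0, 0, 0, 30, 0, 0, 0, 0, 0]
}}

```text
clock: 38.17
tool_pos: [0.4495, -0.2299, 0.1994]
orientation: [-15.1, 86.2, 133.7]
force: [-0.1, -0.3, -0.2]
opening: 0.0387
```

```bash
python3 - <<'E'
from h import *
# handle now U=-192: 
h=c0-.192*e+.0015*n; print(h)
# fingers closed, push on bar from outside: approach point 40 mm in front of the bar
p=h-.045*e; print(p, np.hypot(*p))
plan((.50,.0,.20,-180,0),(*h,.16,-157.2,22,1))
E
```

```text
[0.416421  0.2039798]
[0.37493716 0.1865416 ] 0.4187787512819535
t 38.17 at [ 449.5 -229.9  199.4] jaw 148.9 tilt 3.8 [-0.046  0.048] open 38.7 F [-0.1 -0.3 -0.2] q [ -7.   8. -19.  -3. -66. -23.]
[2.0, -55.7, 18.8, -7.8, 0.0, 2.0, -57.7, 11.1, -7.8, 0.0, 2.0, -58.7, 3.2, -7.8, 0.0, 2.0, -58.6, -4.8, -7.8, 0.0, 13.4, -50.4, 20.4, -5.7, 22.0]
[13.4, -52.2, 15.3, -5.7, 22.0, 13.4, -53.5, 10.0, -5.7, 22.0, 13.4, -54.2, 4.7, -5.7, 22.0, 0.0, 0.0, 0.0, 0.0, 22.0]
```

Call:
{"op": "arm_command", "data": {
  "commands": [0, -40, 13, -7.8, 22, 1, -55, 11, -7.8, 22, 1, -57, 3, -7.8, 22, 1, -57, -5, -7.8, 22, 6, -50, 20, -5.7, 22]
}}

```text
clock: 38.8
tool_pos: [0.4737, 0.0324, 0.196]
orientation: [-49.3, 86.0, 137.2]
force: [-0.0, 0.7, -0.5]
opening: 0.0193
```

Call:
{"op": "arm_command", "data": {
  "commands": [6, -52, 15, -5.7, 22, 6, -53, 10, -5.7, 22, 6, -45, 4, -5.7, 22, 0, -20, 2, 0, 22, 0, 0, 0, 0, 22]
}}

```text
clock: 39.42
tool_pos: [0.3968, 0.198, 0.1831]
orientation: [-61.4, 85.8, 143.0]
force: [0.6, -0.8, -0.5]
opening: 0.0196
```

```bash
python3 - <<'E'
from h import *
a=snapshot("top");b=snapshot("side"); np.savez("pics/top9",**a);np.savez("pics/side9",**b)
f=a["frame"][180:320,310:470]; g=b["frame"][210:350,240:400]
cv2.imwrite("pics/c11.png",np.hstack([cv2.resize(f,(400,350),interpolation=cv2.INTER_CUBIC),cv2.resize(g,(400,350),interpolation=cv2.INTER_CUBIC)]))
h=c0-.192*e+.0015*n
plan((*h,.10,-157.2,22,1),(*h,.08,-157.2,22,1))
E
```

```text
t 39.52 at [397.4 196.9 183.2] jaw -155.6 tilt 4.2 [-0.058  0.044] open 19.5 F [-0.2 -0.6 -0.5] q [ 48.   2. -28.  -5. -61. -21.]
[41.1, 3.3, -11.6, 0.8, 22.0, 41.1, 3.2, -11.6, 0.8, 22.0, 0.0, 0.0, 0.0, 0.0, 22.0, 19.9, 1.3, -0.7, -0.0, 22.0, 0.0, 0.0, 0.0, 0.0, 22.0]
```

View pics/c11.png

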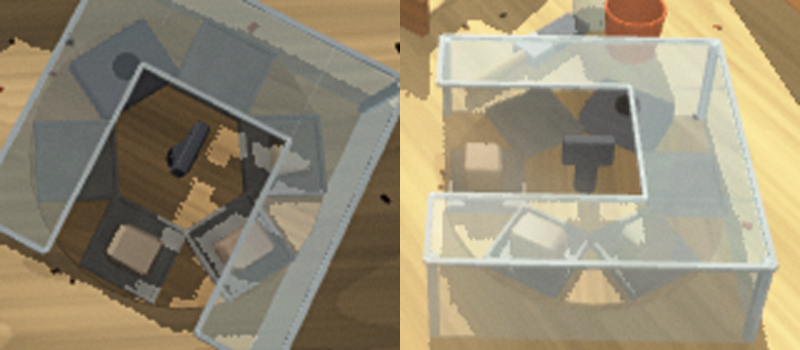

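```bash
python3 - <<'E'
from h import *
a=load("top9");b=load("side9");a7=load("top7");b7=load("side7")
C=lambda s,x0,y0:cv2.resize(s["frame"][y0:y0+50,x0:x0+65],(390,300),interpolation=cv2.INTER_CUBIC)
cv2.imwrite("pics/c12.png",np.vstack([np.hstack([C(a,395,218),C(b,305,280)]),np.hstack([C(a7,395,218),C(b7,305,280)])]))
E
```

```text
(no output)
```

View pics/c12.png

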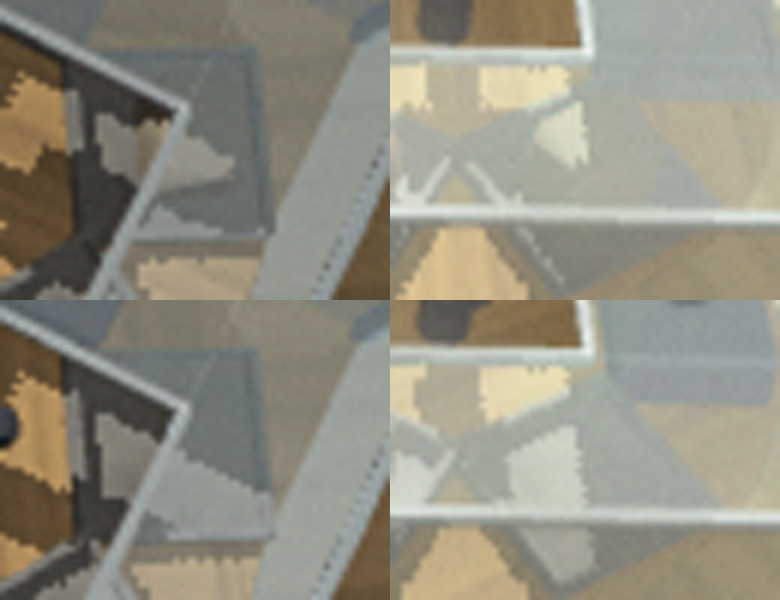

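Call:
{"op": "arm_command", "data": {
  "commands": [35, 3, -11, 0.8, 22, 35, 3, -11, 0.8, 22, 8, 0, -1, 0, 22, 0, 0, 0, 0, 22]
}}

```text
clock: 40.02
tool_pos: [0.4185, 0.2014, 0.1024]
orientation: [-59.8, 85.9, 142.7]
force: [0.6, -0.2, -0.8]
opening: 0.0195
```

```bash
python3 - <<'E'
from h import *
h=c0-.192*e+.0015*n
plan((*h,.08,-157.2,22,1),(*h,.05,-157.2,22,1))
E
```

```text
t 40.02 at [418.5 201.4 102.4] jaw -157.4 tilt 4.1 [-0.057  0.044] open 19.5 F [ 0.6 -0.2 -0.8] q [ 46.   9. -31.  -5. -50. -20.]
[22.6, -1.7, 0.1, -0.2, 22.0, 0.0, 0.0, 0.0, 0.0, 22.0, 29.9, 1.9, -1.1, -0.0, 22.0, 0.0, 0.0, 0.0, 0.0, 22.0]
```

Call:
{"op": "arm_command", "data": {
  "commands": [22, -1.5, 1, 0, 22, 0, 0, 0, 0, 22, 24, 1.5, 0, 0, 22, 6, 0, 0, 0, 22]
}}

```text
clock: 40.52
tool_pos: [0.4177, 0.2049, 0.0559]
orientation: [-67.0, 86.0, 135.6]
force: [-0.6, 1.0, 0.1]
opening: 0.0191
```

Call:
{"op": "arm_command", "data": {
  "commands": [0, 0, 0, 0, 0, 0, 0, 0, 0, 0]
}}

```text
clock: 40.78
tool_pos: [0.4181, 0.2052, 0.0574]
orientation: [-68.0, 86.0, 134.6]
force: [0.6, -0.0, -11.5]
opening: 0.0097
```

```bash
python3 - <<'E'
from h import *
h=c0-.0275*e+.0015*n
plan((*h,.05,-157.2,0)); print(h)
E
```

```text
t 40.77 at [418.1 205.2  57.4] jaw -157.4 tilt 4.0 [-0.049  0.05 ] open 9.7 F [  0.6  -0.  -11.5] q [ 47.  13. -34.  -6. -43. -20.]
[1.0, 0.0, -54.2, -0.1, 0.0, 1.0, 0.1, -54.2, -0.1, 0.0, 1.0, 0.2, -54.2, -0.1, 0.0]
[0.56806749 0.26772612]
```

Call:
{"op": "arm_command", "data": {
  "commands": [2, 0, -35, 0, 0, 1, 0, -45, 0, 0, 1, 0, -45, 0, 0, 1, 0, -25, 0, 0, 0, 0, 0, 0, 0]
}}

```text
clock: 41.4
tool_pos: [0.564, 0.266, 0.0574]
orientation: [-75.4, 86.1, 127.4]
force: [0.9, 0.9, -7.0]
opening: 0.0097
```

Call:
{"op": "arm_command", "data": {
  "commands": [0, 0, -8, 0, 0, 0, 0, -6, 0, 0, 0, 0, -6, 0, 0, 0, 0, -6, 0, 0]
}}

```text
clock: 41.9
tool_pos: [0.5682, 0.2677, 0.0572]
orientation: [-48.9, 85.1, 153.8]
force: [-18.1, -3.6, 12.3]
opening: 0.0099
```

```bash
python3 - <<'E'
from h import *
plan()
E
```

```text
t 41.9 at [568.2 267.7  57.2] jaw -157.2 tilt 4.9 [-0.076  0.037] open 9.9 F [-18.1  -3.6  12.3] q [ 40.  27. -12.  -6. -54. -14.]
```

Call:
{"op": "arm_command", "data": {
  "commands": [0, 0, -4, 0, 0, 0, 0, 0, 0, 22, 0, 0, 0, 0, 22, 0, 0, 0, 0, 22]
}}

```text
clock: 42.4
tool_pos: [0.5684, 0.2681, 0.0592]
orientation: [-46.8, 85.0, 156.0]
force: [-0.3, -0.9, 0.4]
opening: 0.0192
```

Call:
{"op": "arm_command", "data": {
  "commands": [-20, 0, 0, 0, 22, -40, 0, 0, 0, 22, -50, 0, 0, 0, 22, -40, 10, 20, 0, 22, -10, 50, 20, 0, 22]
}}

```text
clock: 43.02
tool_pos: [0.5686, 0.1925, 0.2213]
orientation: [-46.2, 85.1, 156.8]
force: [0.7, 0.1, -1.5]
opening: 0.0191
```

Call:
{"op": "arm_command", "data": {
  "commands": [0, 60, 0, 0, 22, 0, 60, 0, 0, 22, 0, 60, 0, 0, 22, 0, 40, 0, 0, 22, 0, 0, 0, 0, 22]
}}

```text
clock: 43.65
tool_pos: [0.658, -0.0185, 0.2112]
orientation: [-49.9, 85.4, 153.0]
force: [0.7, 0.5, 0.8]
opening: 0.0188
```

```bash
python3 - <<'E'
from h import *
plan()
a=snapshot("top");b=snapshot("side"); np.savez("pics/top10",**a);np.savez("pics/side10",**b)
for nm,s in(("start",load("top0")),("now",a)):
    hsv=cv2.cvtColor(s["frame"],cv2.COLOR_BGR2HSV); m=((hsv[...,1]<60)&(hsv[...,2]>80)); U=[]
    for y in range(215,255):
      for x in range(138,190):
        if m[y,x]:
          q=ray(s,x,y,.064)[:2]-c0
          if abs(q@n)<.038: U.append(q@e*1000)
    print(nm,len(U),np.percentile(U,[2,50,98]) if U else None)
f=a["frame"][110:330,40:470]; g=b["frame"][110:350,180:400]
cv2.imwrite("pics/c13.png",np.hstack([cv2.resize(f,(500,300)),cv2.resize(g,(290,300))]))
E
```

```text
t 43.65 at [658.  -18.5 211.2] jaw -157.0 tilt 4.6 [-0.071  0.036] open 18.8 F [0.7 0.5 0.8] q [ 14.  22.   2.  -3. -73.  10.]
start 97 [-31.23741179 -27.20835507 -23.34686277]
now 30 [-31.70162085 -27.01798851 -22.94521157]
```

View pics/c13.png

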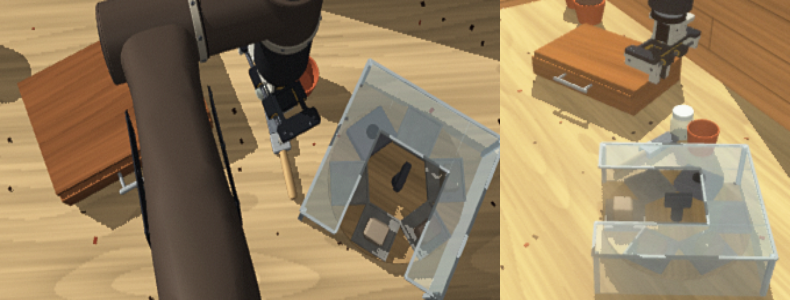

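```bash
python3 - <<'E'
from h import *
for nm in("top0","top7","top9","top10"):
    s=load(nm); v=cv2.cvtColor(s["frame"],cv2.COLOR_BGR2GRAY); w=np.zeros_like(v); u,r=map(int,np.round(proj(s,[.531,-.28,.117]))); w[r-16:r+17,u-16:u+17]=1
    hsv=cv2.cvtColor(s["frame"],cv2.COLOR_BGR2HSV); m=((hsv[...,1]<80)&(v<85)&(v>35)&(w>0)).astype(np.uint8)
    k=max(cv2.findContours(m,cv2.RETR_EXTERNAL,cv2.CHAIN_APPROX_NONE)[0],key=cv2.contourArea)
    P=np.float32([ray(s,*p[0],.117)[:2]*1000 for p in k]); (cx,cy),(a,b),t=cv2.minAreaRect(P)
    if a<b:t+=90
    print(nm,round(cx),round(cy),round(max(a,b)),round(min(a,b)),"long yaw",round(wrap(t),1),"-> disc deg mod 180",round((t+31.7)%180,1))
# stone in front dish, stand axes
s=load("top10"); stones(s,zt=.09,box=(345,265,385,300),smax=95,vmin=110,amin=60)
E
```

```text
top0 531 -274 52 30 long yaw 29.5 -> disc deg mod 180 61.2
top7 531 -279 57 17 long yaw 86.9 -> disc deg mod 180 118.6
top9 534 -277 57 24 long yaw -29.6 -> disc deg mod 180 2.1
top10 533 -284 50 13 long yaw -34.6 -> disc deg mod 180 177.1
px 366.0 278.1 xy 439.7 -232.0 size 43.4 73.0 short-axis yaw -6.7 U,V -339.5 -409.4
```

```bash
python3 -c "
from plant import *
print(close_job())"
```

```text
the job is handed in; nothing more can be done
None
```

The job is done and handed in after about 44 s of robot time. I pulled the drawer to its stop and found three stones in it. They went into dishes 1, 2 and 3, with the knob turned one click after the first and again after the second. Then I pushed the drawer shut.

**Drawer:** In the last picture the handle is within 0.2 mm of where it started. When I pushed it home it met a firm stop at 18 N. Pulled out, it had travelled 164 mm of the 165 mm given, which fits it having started almost shut.

**Disc:** The knob reads 177 to 182 degrees in two views. That is the click stop at 180 degrees, within what I can measure.

**Stones:** All three show inside their dishes' rims. I saw the one in dish 3 directly. Those in dishes 1 and 2 I saw through the clear cover, with dish 1 the least clear. A last attempt to measure the dish 3 stone numerically picked up its surroundings (it gave 43 x 73 mm), so I relied on the picture for that one.

**Tool tilt:** The tool leaned up to 6 degrees during the run. I straightened it once by pushing against the knob while gripping it, and it still leaned about 5 degrees at the end.

**Bystanders:** No planned move went near the pot, brush or jar. I judged that from the pictures and did not measure their positions again at the end.

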